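# Carry a hot bracket to the chill bar with locking pliers

### The job

The small T-bracket is still hot from welding, so never touch it with the fingers: push the open jaws of the locking pliers over its upright plate, squeeze the handles until the pliers snap over centre and hold by themselves, lift the bracket with them, press its far end square up against the middle of the copper chill bar's long face on the robot's side with a steady push of about 12 N, and set it down there, standing snug to the bar. Then let go of the handles and pinch the release lever gently against its handle so that the pliers spring open and the bracket stands free; leave the open pliers lying where they are. Do not shove the bracket about, lean on the tool or bar, or disturb the other things.

Things in the scene. Friction and masses are not known exactly. Their poses are not given: they have to be found in the camera images.
- pliers: Plain steel locking pliers lying flat, 195 mm long, 0.38 kg, loose. Origin: on the pivot (brass disc) at the underside; x from handles to jaws, y towards the moving handle, z up. Head block: x -24 to 18 mm, y -19 to 19, 26 tall; grip it across y to carry the open pliers. Fixed handle: x -88 to -22 mm, y -19 to -8, heights 0 to 26, with a small catch at its end to x = -100.
- throat (a point): On the front face of the head between the jaws (pliers x = 18, y = 1 mm, 17 mm up): the plate's end stops here when fully home. Jaws reach 33 mm ahead, at heights 10 to 24 mm. The fixed jaw (+y side) has its face at pliers y = 3 mm. The moving jaw (-y side) opens like a V: 8 mm gap at the throat, 14 mm at the tips; it is sprung and holds a 4 mm plate with about 20 N when locked.
- handle_grip (a point): On the middle line of the moving handle, 75 mm behind the pivot, 20 mm up: squeeze here against the fixed handle. x along the handle towards the jaws. The handle swings about the pliers' pivot; it is a bar 10 mm thick, heights 2 to 26 mm, its tail reaching 145 mm behind the pivot, past the fixed handle's end. Locked, it is parallel to pliers x (y 8 to 18 mm).
- handle (a joint): Angle of the moving handle, rad: 0 sprung open, about 0.29 locked, stop at 0.32. At pliers x = -75 mm both handles span about 58 mm open, 37 mm locked. On the plate the squeeze rises to about 18 N near 0.30; there the lever's hook snaps over centre of the catch, and let go, the handle stays locked at about 0.29.
- lever (a joint): Angle of the release lever to the moving handle, rad: 0 at rest (sprung), 0.34 pressed home. It is hinged on the inner side of the moving handle, 94 mm behind the pivot, and its hook holds the catch. It tips to 0.22 by itself while the handle is squeezed past the catch. Pressed towards the handle past 0.16 to 0.23 (about 5 N at the tab) it lets go and the handle springs open, outwards.
- lever_tab (a point): On the release lever's tab, 20 mm up: a 5 mm steel strip, heights 5 to 25 mm. Locked and at rest it lies at about pliers x = -134, y = -10 mm, 23 mm inward of the moving handle's middle line and behind the fixed handle's end. Pinch it against the handle's tail at pliers x = -133 mm: the span over both is about 32 mm at rest, 17 mm pressed.
- bracket: The small steel T-bracket, loose, 0.19 kg: base plate 60 x 50 x 4 mm with an upright plate 60 mm long, 4 mm thick, reaching 50 mm above the table, along the middle. Origin: centre of the underside; x along the upright plate, y across it, z up. -x is roughly towards the robot. Upright and base end flush at x = -30 and +30 mm.
- chill_bar: Copper bar fixed to the table, 30 (x) x 120 (y) x 36 mm tall. Origin: centre of the underside; its -x face (15 mm from the origin) is the long face on the robot's side. Press the bracket to it with about 12 N (never over 20). Held in the pliers it gives way about 0.25 to 0.5 mm per N.
- tee_a: A larger T-bracket, cold, 95 x 75 x 80 mm, bystander. Origin: centre of the underside.
- tee_b: Another larger T-bracket, 95 x 75 x 80 mm, bystander. Origin: centre of the underside.
- hammer: Hammer, 260 mm long, lying, bystander. Origin: its middle, at the underside.
- brush: Brush, 200 mm long, lying, bystander. Origin: its middle, at the underside.
- offcut: Flat steel offcut 70 x 45 x 8 mm, bystander. Origin: centre of the underside.
- jar: Grey jar, 60 mm across, 70 mm tall, bystander. Origin: centre of the underside.
- magnet: Triangular welding magnet, about 90 mm, standing, bystander. Origin: centre of the underside.

How it is judged:
On the way, in this order (a step that is already met when the one before it is completed fails the run):
1. the pliers are locked over centre on the bracket's upright plate (value of joint handle above 0.265 rad and contact force between pliers and bracket above 10 N), for 0.2 s.
2. the locked pliers carry the bracket, lifted clear of the table (value of joint handle above 0.265 rad and height (world z) of bracket above 0.008 m), for 0.2 s.
3. the bracket, held in the locked pliers, is pressed against the chill bar (value of joint handle above 0.265 rad and contact force between bracket and chill_bar above 7 N and x of bracket in the frame of chill_bar below -0.035 m), for 0.2 s.
4. the bracket is set down against the chill bar, the pliers still locked on it and let go (value of joint handle above 0.265 rad and contact force between the fingers and pliers below 0.2 N and height (world z) of bracket below 0.003 m and x of bracket in the frame of chill_bar above -0.05 m and horizontal distance between bracket and chill_bar below 0.065 m), for 0.2 s.
5. the release lever is pressed by the fingers (value of joint lever above 0.1 rad and contact force between the fingers and lever above 0.5 N).
At the end, for the whole second after the job is handed in: The bracket stands flat on the table, its far end within 6 mm of the chill bar's robot-side face, square to it within 0.15 rad and within 40 mm of its middle; the pliers lie flat on the table sprung open (handle below 0.08 rad) and no longer grip the bracket; all at rest (value of joint handle below 0.08 rad and contact force between pliers and bracket below 3 N and x of bracket in the frame of chill_bar between -0.051 and -0.04 m and y of bracket in the frame of chill_bar between -0.04 and 0.04 m and angle between the x axis of bracket and the x axis of chill_bar, either way round below 0.15 rad and angle between bracket's own z axis and vertical below 0.06 rad and height (world z) of bracket below 0.003 m and angle between pliers's own z axis and vertical below 0.1 rad and height (world z) of pliers below 0.006 m and linear speed of each of bracket, pliers below 0.01 m/s); the robot touches nothing.
It fails at once if the fingers or arm touch the hot bracket (contact force between any of the arm, the fingers and bracket above 0.5 N).
It fails at once if the bracket is shoved along or dropped by unlocked pliers (over 20 mm from its start and not near the chill bar) (distance of bracket from where it was at the start of the episode above 0.02 m and value of joint handle below 0.2 rad and horizontal distance between bracket and chill_bar above 0.085 m).
It fails at once if a thing is strained: bracket pressed on the chill bar over 20 N, or pliers pressed on the table over 60 N (contact force between bracket and chill_bar above 20 N or contact force between pliers and table above 60 N).
It fails at once if the release lever is squeezed with more than 60 N (contact force between the fingers and lever above 60 N).
It fails at once if a bystander is moved by more than 30 mm (distance of any of tee_a, tee_b, hammer, brush, offcut, jar, magnet from where it was at the start of the episode above 0.03 m).
It also fails if it takes over 70 s, if anything falls off the work surface, if the arm or the gripper's body presses on something with over 40 N, if the wrist force passes 120 N, or if a joint passes its speed limit or range.

### The arm

A 7-joint arm with a two-finger parallel gripper is mounted at the origin on the work surface. World frame = base frame: x ahead of the robot, y to its left, z up, the work surface at z = 0. Lengths are in m, angles in rad, forces in N, time in s.
With the tool pointing down it reaches from about 0.425 to 0.875 m from the base axis. Payload 4.7 kg.
Tool frame: the origin (TCP) lies on the centre line of the jaws, within the pads' length; the fingertips stand 8 mm ahead of it and the grasp point (between the pads) lies 11 mm behind it; z points along the fingers, y is the direction in which the jaws open and shut (so a half turn about z gives the same grasp; the last joint's range is limited). The gripper opens to 87 mm and grips with 3 to 60 N. Pads are 19 mm wide; open, the fingers measure 117 mm over their backs; the gripper's body (75 mm by 190 mm) begins 51 mm behind the grasp point.
Start: joints at [-1.17, 0.321, -0.07, 1.45, 0.023, 1.371, -0.057], TCP at [0.245, 0.602, 0.231] pointing down, gripper open.
Joint ranges: [-2.86, 2.86], [-0.3, 2.09], [-1.38, 1.24], [0.06, 2.45], [-1.56, 4.7], [0.09, 2.05], [-2.69, 2.69]. Speed limits (rad/s): [2.57, 2.57, 3.14, 3.14, 3.14, 3.14, 3.14].

### API

Orientations are given as a rotation vector (axis times angle).
In Python, from bench import status, optics, order gives the robot as it stands.
- The arm moves only by the tool step_arm, never from a script. Its argument "rows" is a list of rows, each a list of 3 entries, a list of its own where there are three numbers: the turn, a rotation vector about the tool's x, y, z in degrees, then the shift along the tool's x, y, z in mm, then the finger opening in mm, from 0 to 87. A call has 1 to 12 rows; each row shifts and turns the pose as measured when the row begins, along the tool's axes as they then stand; what a row does not reach is not made up. A row lasts 1/12 s, in which the tool goes at most 41.7 mm and 7.16 degrees, less where a joint would pass 70% of its speed; a pose out of reach is approached as far as the arm can. A call is refused whole if a number of a shift passes 41.7 or a number of a turn 7.16, either way. A call with a gripper value outside its range is refused whole. The fingers move at their own pace and stop on an object; "grip_force" is the grip in N (left out, the last holds). Time passes only in rows, so rows that do not move let the fingers close. It gives the time, the measured TCP pose, the force and the opening at its end, in the units of the state.
- status.get_state(): the state, without advancing time (a new reading comes with each control period).
- optics.get_image(name): name is "scene" or "top" or "wrist"; returns a dict with "frame" (400x640x3 uint8, red, green, blue), "range_z" (400x640 float32, m along the optical axis (not along the pixel's ray), 0 where there is no reading), "K" (3x3 intrinsics, pixels), "k1" (the pictures are not rectified: a ray, as slopes to the right and down, at radius r is drawn at 1 + k1 r^2 times it, then the intrinsics apply), "R" (3x3) and "t" (3): a world point X has camera coordinates R X + t. Camera axes: x right, y down, z forward; pixel columns grow to the right and rows downward; lengths in m; the calibration is good to about 2 mm. A picture is of the moment at which its call begins.
- order.close_job(): hands the job in, once; it reports no verdict.
The state is a dict: "time": time; "joint_positions": joint angles; "qd": joint speeds; "joint_torque": joint torques, N m; "position": TCP position; "tool_rot": TCP orientation; "ft_force": force on the tool from outside, world axes, zero at the start; "torque": the same for the moment, N m; "grip_width": opening from 0.0 (shut) to 1.0 (fully open).
Only numpy, scipy, OpenCV 4.12 (cv2) and the standard library are available. Lean on these libraries where they do the work, as an engineer would, in place of code of your own. Each camera call takes 0.05 s, during which the arm holds its last target.

## Working session

There is one attempt and no reset: what is moved stays moved. The work goes in short steps, Python scripts to look and compute and a tool call to move; the robot and the scene stay as the last step left them, time stands still between calls to the robot, and variables do not carry over. Pictures are saved under pics/ and viewed, and the job is handed in when it is done.

Besides the shell and the picture viewer there is one more tool, called after "Call:" as name(argument=value, ...), one argument or row to a line, values as JSON. step_arm: Moves the arm, as the interface text tells. Its arguments: {"type":"object","properties":{"rows":{"type":"array"},"grip_force":{"type":"number"}},"required":["rows"]}

```bash
ls; mkdir -p pics
python3 - <<'E'
from bench import status, optics
import cv2
print(status.get_state())
for n in ("scene","top","wrist"):
    d=optics.get_image(n); cv2.imwrite(f"pics/{n}0.png",d["frame"][:,:,::-1]); print(n,d["K"],d["k1"],d["R"],d["t"])
E
```

```text
pics
{'time': 0.0, 'joint_positions': array([-1.16990649,  0.32182365, -0.07006237,  1.45168659,  0.02260237,
        1.37077935, -0.05691953]), 'qd': array([-0.00040411,  0.00025431, -0.00018913, -0.00012236, -0.00093725,
       -0.0026338 , -0.00062879]), 'joint_torque': array([-5.05037278e-04, -4.91292286e+01, -4.03987644e-01, -3.12525845e+01,
       -6.39721518e-02,  4.38476563e-02,  1.37228412e-04]), 'position': array([0.24504745, 0.60145853, 0.22945508]), 'tool_rot': array([-6.03751938e-01, -3.08276481e+00,  2.97244117e-03]), 'ft_force': array([ 0.57528915, -0.56050073,  0.24767376]), 'torque': array([-0.04934058, -0.02472505,  0.01319542]), 'grip_width': 1.001952463558639}
scene [[505.19148373   0.         320.66903279]
 [  0.         505.19148373 203.81648722]
 [  0.           0.           1.        ]] -0.12303729696212219 [[ 0.874973    0.48411311  0.00753324]
 [ 0.3489454  -0.6197357  -0.70296854]
 [-0.33564766  0.61770718 -0.71118105]] [-0.52800015 -0.17560798  1.76470066]
top [[413.58915285   0.         319.43297761]
 [  0.         413.58915285 203.6433267 ]
 [  0.           0.           1.        ]] -0.05938852856311888 [[-0.01487073 -0.99931645 -0.03384512]
 [-0.98741854  0.02000618 -0.15685784]
 [ 0.15742773  0.03108671 -0.9870411 ]] [0.01181999 0.60860442 1.07776692]
wrist [[279.30600318   0.         316.71028945]
 [  0.         279.30600318 201.33142797]
 [  0.           0.           1.        ]] -0.033465486215152274 [[ 0.3781927   0.925724   -0.0023155 ]
 [ 0.8945801  -0.36482361  0.25812821]
 [ 0.23811073 -0.0996936  -0.9661079 ]] [-0.64904799 -0.03152274  0.39080033]
```

View pics/top0.png

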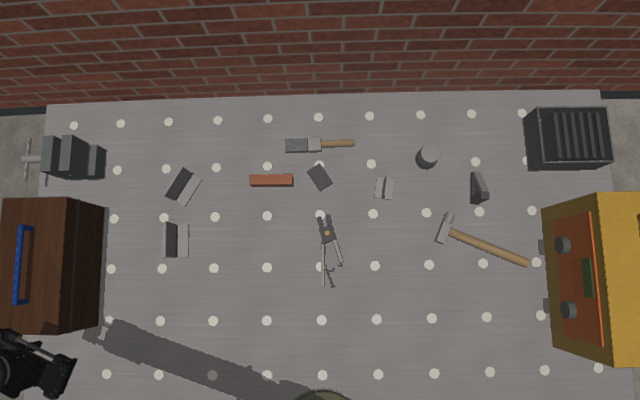

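View pics/scene0.png

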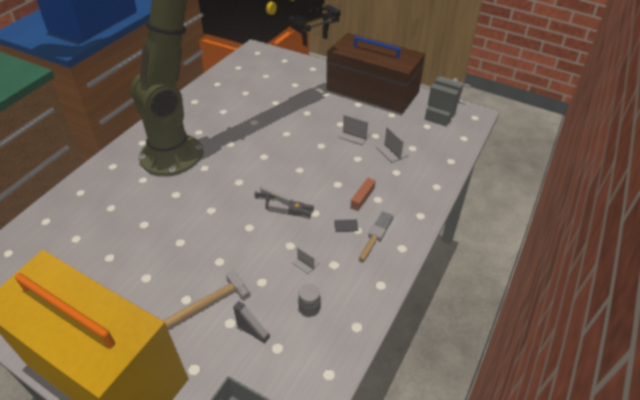

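View pics/wrist0.png

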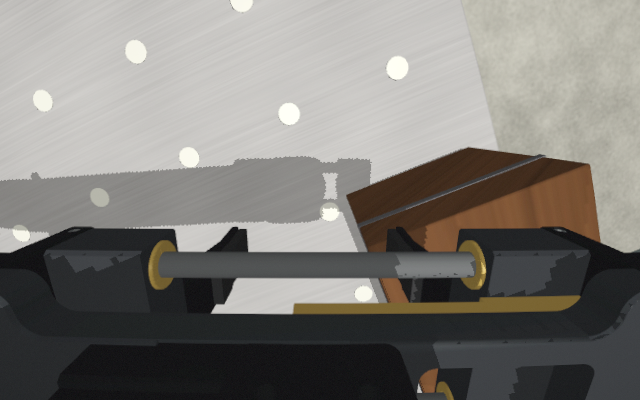

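The top view shows the pliers at (327,233) with jaws away from the robot, the bracket at (384,187), the chill bar at (271,180), and the offcut at (319,177).

```bash
cat > h.py <<'E'
import numpy as np, cv2
from scipy.spatial.transform import Rotation as Ro
from bench import status, optics
def rays(d,uv):
    uv=np.asarray(uv,float).reshape(-1,1,2)
    s=np.array([d["k1"],0,0,0,0.])
    n=cv2.undistortPoints(uv,d["K"],s).reshape(-1,2)
    return np.c_[n,np.ones(len(n))]
def atz(d,uv,z):
    r=rays(d,uv)@d["R"]; c=-d["R"].T@d["t"]
    return c+r*((z-c[2])/r[:,2])[:,None]
def cloud(d):
    H,W=d["range_z"].shape
    u,v=np.meshgrid(np.arange(W),np.arange(H))
    r=rays(d,np.c_[u.ravel(),v.ravel()])*d["range_z"].reshape(-1,1)
    X=(r-d["t"])@d["R"]; X=X.reshape(H,W,3); X[d["range_z"]==0]=np.nan
    return X
def proj(d,P):
    P=np.asarray(P,float).reshape(-1,3)
    return cv2.projectPoints(P,cv2.Rodrigues(d["R"])[0],d["t"],d["K"],np.array([d["k1"],0,0,0,0.]))[0].reshape(-1,2)
def st():
    s=status.get_state(); R=Ro.from_rotvec(s["tool_rot"]).as_matrix()
    print("t",round(s["time"],2),"p",s["position"].round(4),"x",R[:,0].round(3),"y",R[:,1].round(3),"z",R[:,2].round(3),"F",s["ft_force"].round(1),"g",round(s["grip_width"]*87,1)); return s,R
E
python3 - <<'E'
from h import *
d=optics.get_image("top")
cv2.imwrite("pics/topz.png",cv2.resize(d["frame"][120:300,230:430,::-1],None,fx=4,fy=3.3,interpolation=cv2.INTER_CUBIC)[:600,:800])
X=cloud(d)
for n,p in dict(pliers=(327,233),bracket=(384,187),bar=(271,180),off=(319,177),tail=(324,285),lev=(331,282)).items():
    print(n,X[p[1],p[0]].round(3),atz(d,[p],0.02).round(3))
print("cam",-d["R"].T@d["t"])
E
```

```text
pliers [ 0.53  -0.018  0.027] [[ 0.531 -0.018  0.02 ]]
bracket [ 0.657 -0.18   0.02 ] [[ 0.657 -0.179  0.02 ]]
bar [0.68  0.135 0.039] [[0.684 0.138 0.02 ]]
off [0.691 0.002 0.012] [[0.689 0.002 0.02 ]]
tail [ 0.39  -0.007  0.026] [[ 0.39  -0.007  0.02 ]]
lev [ 0.398 -0.026  0.027] [[ 0.397 -0.026  0.02 ]]
cam [ 0.43145267 -0.03386817  1.15966467]
```

View pics/topz.png

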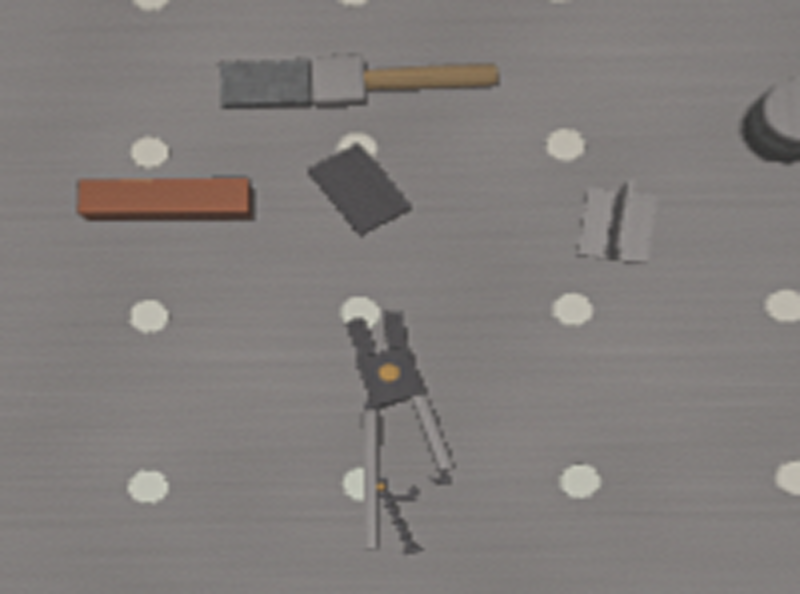

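Run:
```python
from h import *
s,R=st()
d=optics.get_image("wrist"); c=-d["R"].T@d["t"]
print("cam in tool",R.T@(c-s["position"]),"cam axes in tool (rows x,y,z)\n",(d["R"]@R).round(3))
d=optics.get_image("top"); X=cloud(d)
# top-surface masks
def show(n,u0,u1,v0,v1,z0,z1):
    P=X[v0:v1,u0:u1].reshape(-1,3); P=P[(P[:,2]>z0)&(P[:,2]<z1)]
    if len(P)<5: print(n,len(P));return
    c,(w,h),a=cv2.minAreaRect((P[:,:2]*1000).astype(np.float32)); print(n,len(P),"c",np.round(c,1),"wh",round(w,1),round(h,1),"ang",round(a,1),"z",np.median(P[:,2]).round(4))
show("table",200,240,200,220,-1,1)
show("bar",240,300,165,200,.028,.05)
show("off",300,340,160,200,.005,.02)
show("brk",370,400,170,205,.035,.07)
show("brkall",370,400,170,205,.003,.07)
show("head",310,345,205,250,.018,.04)
```

```text
t 0.2 p [0.2451 0.6017 0.2299] x [-0.926  0.377 -0.   ] y [ 0.377  0.926 -0.001] z [-0.    -0.001 -1.   ] F [0.5 0.  0.8] g 87.3
cam in tool [ 0.06978843  0.00023367 -0.15462895] cam axes in tool (rows x,y,z)
 [[-0.001  1.     0.001]
 [-0.966 -0.001 -0.258]
 [-0.258 -0.001  0.966]]
table 799 c [605.3 289.9] wh 117.0 56.2 ang 88.9 z 0.0004
bar 468 c [683.2 138.1] wh 120.9 30.5 ang 88.3 z 0.0362
off 357 c [691.8  -3. ] wh 106.4 99.6 ang 1.3 z 0.0082
brk 43 c [ 658.1 -181.1] wh 4.1 58.9 ang 80.4 z 0.0489
brkall 318 c [ 659.4 -181.5] wh 79.4 95.9 ang 87.3 z 0.005
head 391 c [530.5 -16.3] wh 100.9 48.5 ang 11.8 z 0.0254
```

```bash
cat >> h.py <<'E'
def plan(tx,ty,tz,yaw,n):
    "n rows to target; yaw in deg; keeps tool vertical (tilt fixed in first row)"
    s,R=st(); p=s["position"]; y0=np.degrees(np.arctan2(R[1,0],R[0,0])); dy=(yaw-y0+180)%360-180
    tgt=np.array([tx,ty,tz]); st_=(tgt-p)/n
    zt=R.T@np.array([0,0,-1.]); tilt=np.degrees(np.cross([0,0,1],zt))
    print("yaw",y0.round(2),"dyaw",dy.round(2),"tilt fix deg",tilt.round(2),"dist mm",(np.linalg.norm(tgt-p)*1000).round(1))
    for i in range(n):
        a=np.radians(y0+dy*i/n); xt=np.array([np.cos(a),np.sin(a),0]); yt=np.array([np.sin(a),-np.cos(a),0])
        print([0,0,round(-dy/n,2)],[round(1000*float(st_@xt),1),round(1000*float(st_@yt),1),round(-1000*float(st_[2]),1)])
E
python3 -c "
from h import *
plan(.50,-.03,.25,18,21)"
```

```text
t 0.3 p [0.2452 0.6018 0.2302] x [-0.926  0.377 -0.   ] y [ 0.377  0.926 -0.001] z [-0.    -0.001 -1.   ] F [-0.3  0.  -0.5] g 87.1
yaw 157.84 dyaw -139.84 tilt fix deg [-0.04  0.    0.  ] dist mm 681.6
[0, 0, np.float64(6.66)] [-22.6, -23.3, -0.9]
[0, 0, np.float64(6.66)] [-25.1, -20.5, -0.9]
[0, 0, np.float64(6.66)] [-27.3, -17.5, -0.9]
[0, 0, np.float64(6.66)] [-29.2, -14.2, -0.9]
[0, 0, np.float64(6.66)] [-30.6, -10.7, -0.9]
[0, 0, np.float64(6.66)] [-31.7, -7.1, -0.9]
[0, 0, np.float64(6.66)] [-32.3, -3.3, -0.9]
[0, 0, np.float64(6.66)] [-32.4, 0.4, -0.9]
[0, 0, np.float64(6.66)] [-32.2, 4.2, -0.9]
[0, 0, np.float64(6.66)] [-31.5, 7.9, -0.9]
[0, 0, np.float64(6.66)] [-30.3, 11.5, -0.9]
[0, 0, np.float64(6.66)] [-28.8, 14.9, -0.9]
[0, 0, np.float64(6.66)] [-26.9, 18.2, -0.9]
[0, 0, np.float64(6.66)] [-24.6, 21.2, -0.9]
[0, 0, np.float64(6.66)] [-22.0, 23.9, -0.9]
[0, 0, np.float64(6.66)] [-19.1, 26.2, -0.9]
[0, 0, np.float64(6.66)] [-15.9, 28.3, -0.9]
[0, 0, np.float64(6.66)] [-12.5, 29.9, -0.9]
[0, 0, np.float64(6.66)] [-8.9, 31.2, -0.9]
[0, 0, np.float64(6.66)] [-5.3, 32.0, -0.9]
[0, 0, np.float64(6.66)] [-1.5, 32.4, -0.9]
```

Call:
step_arm(
  rows=[
    [[0, 0, 6.6], [-23, -23, -1], 87],
    [[0, 0, 6.6], [-25, -20, -1], 87],
    [[0, 0, 6.6], [-27, -17, -1], 87],
    [[0, 0, 6.6], [-29, -14, -1], 87],
    [[0, 0, 6.6], [-31, -11, -1], 87],
    [[0, 0, 6.6], [-32, -7, -1], 87],
    [[0, 0, 6.6], [-32, -3, -1], 87],
    [[0, 0, 6.6], [-32, 0, -1], 87],
    [[0, 0, 6.6], [-32, 4, -1], 87],
    [[0, 0, 6.6], [-31, 8, -1], 87],
    [[0, 0, 6.6], [-30, 11, -1], 87],
    [[0, 0, 6.6], [-29, 15, -1], 87],
  ],
)

```text
time: 1.3
position: [0.3835, 0.2317, 0.2389]
tool_rot: [-2.475, -1.926, 0.002]
ft_force: [1.0, -0.1, 0.0]
grip_width: 1.003
```

```bash
python3 -c "
from h import *
plan(.50,-.03,.25,18,12)"
```

```text
t 1.3 p [0.3835 0.2317 0.2389] x [0.246 0.969 0.002] y [ 0.969 -0.246 -0.005] z [-0.005  0.004 -1.   ] F [ 1.  -0.1  0. ] g 87.3
yaw 75.79 dyaw -57.79 tilt fix deg [-0.31 -0.13  0.  ] dist mm 286.7
[0, 0, np.float64(4.82)] [-18.8, 14.8, -0.9]
[0, 0, np.float64(4.82)] [-17.5, 16.3, -0.9]
[0, 0, np.float64(4.82)] [-16.0, 17.7, -0.9]
[0, 0, np.float64(4.82)] [-14.5, 19.0, -0.9]
[0, 0, np.float64(4.82)] [-12.8, 20.1, -0.9]
[0, 0, np.float64(4.82)] [-11.1, 21.1, -0.9]
[0, 0, np.float64(4.82)] [-9.3, 22.0, -0.9]
[0, 0, np.float64(4.82)] [-7.4, 22.7, -0.9]
[0, 0, np.float64(4.82)] [-5.5, 23.2, -0.9]
[0, 0, np.float64(4.82)] [-3.5, 23.6, -0.9]
[0, 0, np.float64(4.82)] [-1.5, 23.8, -0.9]
[0, 0, np.float64(4.82)] [0.5, 23.9, -0.9]
```

Call:
step_arm(
  rows=[
    [[0, 0, 5], [-19, 15, -1], 87],
    [[0, 0, 5], [-18, 16, -1], 87],
    [[0, 0, 5], [-16, 18, -1], 87],
    [[0, 0, 5], [-14, 19, -1], 87],
    [[0, 0, 5], [-13, 20, -1], 87],
    [[0, 0, 5], [-11, 21, -1], 87],
    [[0, 0, 5], [-9, 22, -1], 87],
    [[0, 0, 5], [-7, 23, -1], 87],
    [[0, 0, 5], [-5, 23, -1], 87],
    [[0, 0, 5], [-3, 24, -1], 87],
    [[0, 0, 5], [-1, 24, -1], 87],
    [[0, 0, 0], [0, 0, 0], 87],
  ],
)

```text
time: 2.3
position: [0.4864, -0.0343, 0.2517]
tool_rot: [-3.101, -0.462, -0.006]
ft_force: [-0.6, 0.1, 0.9]
grip_width: 0.997
```

Run:
```python
from h import *
s,R=st(); d=optics.get_image("wrist"); cv2.imwrite("pics/w1.png",d["frame"][:,:,::-1]); np.savez("w1.npz",**d)
X=cloud(d); print(np.nanmin(X[:200,:,2]))
```

```text
t 2.3 p [ 0.4864 -0.0343  0.2517] x [0.957 0.292 0.005] y [ 0.292 -0.957 -0.006] z [ 0.003  0.007 -1.   ] F [-0.6  0.1  0.9] g 86.8
-0.003128465302250953
```

View pics/w1.png

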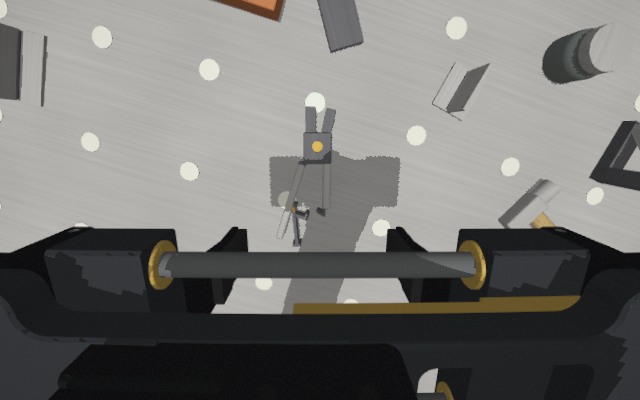

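The wrist view shows the pliers head at (317,146) roughly square to the tool, and the bracket at (460,88). I'll fit poses from the depth data next.

Run:
```python
from h import *
d=dict(np.load("w1.npz")); X=cloud(d); f=d["frame"].astype(int)
def fit(n,u0,u1,v0,v1,z0,z1):
    P=X[v0:v1,u0:u1].reshape(-1,3); P=P[(P[:,2]>z0)&(P[:,2]<z1)]
    c,(w,h),a=cv2.minAreaRect((P[:,:2]*1000).astype(np.float32)); print(n,len(P),"c",np.round(c,1),"wh",round(w,1),round(h,1),"ang",round(a,1),"z",np.median(P[:,2]).round(4))
fit("head",300,333,131,162,.02,.03)
fit("brk top",430,495,55,120,.04,.06)
fit("brk base",430,495,55,120,.003,.06)
m=(f[:,:,0]>190)&(f[:,:,1]>110)&(f[:,:,2]<100); m[:120]=0;m[170:]=0;m[:,:295]=0;m[:,340:]=0
ys,xs=np.nonzero(m); print("disc px",xs.mean(),ys.mean(),len(xs), X[ys,xs].mean(0).round(4), atz(d,[(xs.mean(),ys.mean())],.027).round(4))
# bracket top edge zoom
cv2.imwrite("pics/w1b.png",cv2.resize(d["frame"][40:130,420:500,::-1],None,fx=6.6,fy=6.6,interpolation=cv2.INTER_CUBIC))
cv2.imwrite("pics/w1p.png",cv2.resize(d["frame"][95:250,260:360,::-1],None,fx=3.8,fy=3.8,interpolation=cv2.INTER_CUBIC))
```

```text
head 853 c [530.2 -18.1] wh 40.1 42.1 ang 16.9 z 0.0265
brk top 358 c [ 657.2 -183.7] wh 5.8 60.3 ang 79.0 z 0.0494
brk base 1849 c [ 656.9 -187.1] wh 82.3 61.1 ang 80.1 z 0.0066
disc px 316.8125 145.95 80 [ 0.5315 -0.0198  0.029 ] [[ 0.5314 -0.0198  0.027 ]]
```

View pics/w1p.png

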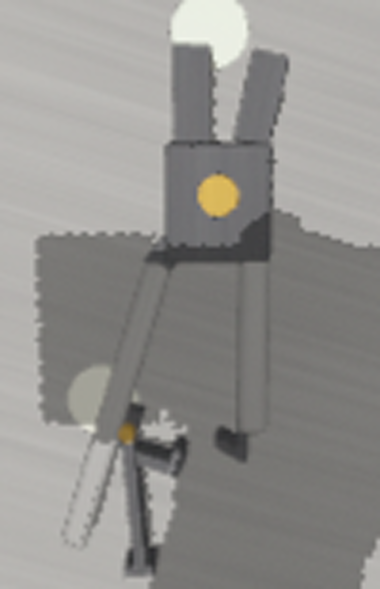

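View pics/w1b.png

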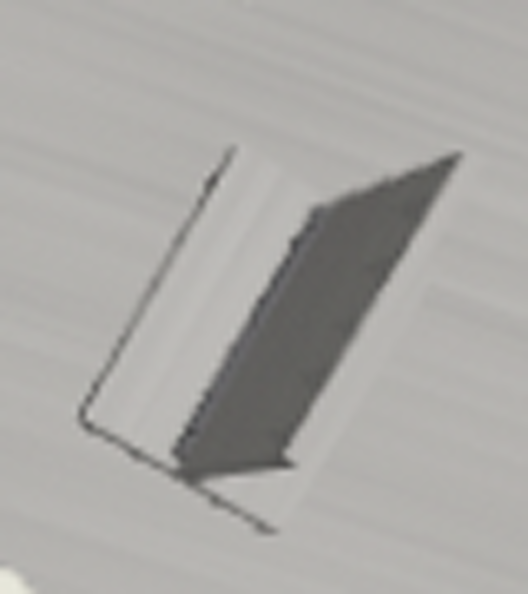

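The pliers pivot is near (0.532, -0.018) at yaw 17°. The bracket centre is (0.657, -0.184) at yaw about -11°. Next I'll go down over the head.

```bash
python3 -c "
from h import *
plan(.527,-.020,.06,17,8)"
```

```text
t 2.35 p [ 0.4858 -0.0319  0.2514] x [0.955 0.296 0.004] y [ 0.296 -0.955 -0.007] z [ 0.002  0.008 -1.   ] F [ 0.3  0.5 -0.5] g 87.3
yaw 17.24 dyaw -0.24 tilt fix deg [-0.43 -0.25  0.  ] dist mm 196.2
[0, 0, np.float64(0.03)] [5.4, 0.1, 23.9]
[0, 0, np.float64(0.03)] [5.4, 0.1, 23.9]
[0, 0, np.float64(0.03)] [5.4, 0.1, 23.9]
[0, 0, np.float64(0.03)] [5.4, 0.1, 23.9]
[0, 0, np.float64(0.03)] [5.4, 0.1, 23.9]
[0, 0, np.float64(0.03)] [5.4, 0.1, 23.9]
[0, 0, np.float64(0.03)] [5.4, 0.1, 23.9]
[0, 0, np.float64(0.03)] [5.4, 0.1, 23.9]
```

Call:
step_arm(
  rows=[
    [[-0.4, -0.2, 0], [11, 0, 0], 87],
    [[0, 0, 0], [11, 0, 20], 87],
    [[0, 0, 0], [11, 0, 30], 87],
    [[0, 0, 0], [10, 0, 35], 87],
    [[0, 0, 0], [0, 0, 35], 87],
    [[0, 0, 0], [0, 0, 35], 87],
    [[0, 0, 0], [0, 0, 30], 87],
    [[0, 0, 0], [0, 0, 0], 87],
  ],
)

```text
time: 3.02
position: [0.5311, -0.0071, 0.0631]
tool_rot: [-3.093, -0.498, -0.017]
ft_force: [-1.7, 0.2, -0.7]
grip_width: 0.996
```

Run:
```python
from h import *
plan(.527,-.020,.011,17,3)
d=optics.get_image("wrist"); cv2.imwrite("pics/w2.png",d["frame"][:,:,::-1]); X=cloud(d); np.savez("w2.npz",**d)
f=d["frame"].astype(int); m=(f[:,:,0]>170)&(f[:,:,1]>100)&(f[:,:,2]<100); m[240:]=0
ys,xs=np.nonzero(m); print(xs.mean(),ys.mean(),len(xs),atz(d,[(xs.mean(),ys.mean())],.027))
```

```text
t 3.02 p [ 0.5311 -0.0071  0.0631] x [0.949 0.314 0.012] y [ 0.314 -0.949 -0.007] z [ 0.009  0.01  -1.   ] F [-1.7  0.2 -0.7] g 86.7
yaw 18.29 dyaw -1.29 tilt fix deg [-0.38 -0.68  0.  ] dist mm 53.9
[0, 0, np.float64(0.43)] [-2.6, 3.7, 17.4]
[0, 0, np.float64(0.43)] [-2.6, 3.7, 17.4]
[0, 0, np.float64(0.43)] [-2.6, 3.7, 17.4]
nan nan 0 [[nan nan nan]]<stdin>:5: RuntimeWarning: Mean of empty slice.
  ret = ret.dtype.type(ret / rcount)
```

View pics/w2.png

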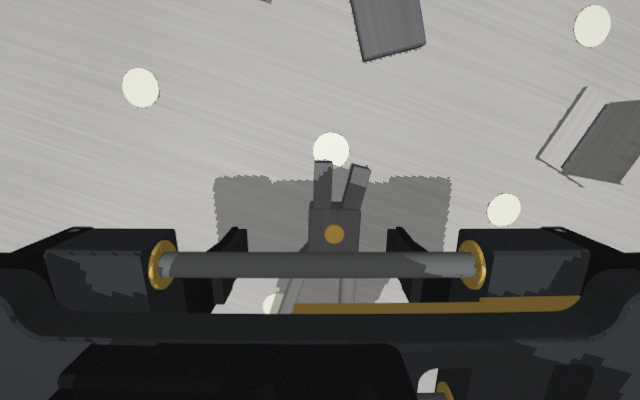

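Run:
```python
from h import *
d=dict(np.load("w2.npz")); print(atz(d,[(334.5,234)],.027).round(4))
X=cloud(d);P=X[195:250,300:375].reshape(-1,3);P=P[(P[:,2]>.02)&(P[:,2]<.035)]
print(P.mean(0),cv2.minAreaRect((P[:,:2]*1000).astype(np.float32)))
```

```text
[[ 0.531  -0.0207  0.027 ]]
[ 0.53834543 -0.01790934  0.02621822] ((537.5670776367188, -18.109628677368164), (45.82791519165039, 38.93961715698242), 14.752747535705566)
```

Call:
step_arm(
  rows=[
    [[-0.4, -0.7, 1.2], [-4, 6, 0], 87],
    [[0, 0, 0], [-4, 5, 0], 87],
    [[0, 0, 0], [0, 0, 0], 87],
  ],
)

```text
time: 3.32
position: [0.5307, -0.0193, 0.0702]
tool_rot: [3.106, 0.469, 0.011]
ft_force: [-0.1, -0.7, 1.1]
grip_width: 1.001
```

```bash
python3 -c "
from h import *
plan(.527,-.020,.011,17,3)"
```

```text
t 3.32 p [ 0.5307 -0.0193  0.0702] x [0.955 0.295 0.007] y [ 0.295 -0.955  0.001] z [ 0.007  0.001 -1.   ] F [-0.1 -0.7  1.1] g 87.1
yaw 17.17 dyaw -0.17 tilt fix deg [ 0.08 -0.41  0.  ] dist mm 59.4
[0, 0, np.float64(0.06)] [-1.3, -0.1, 19.7]
[0, 0, np.float64(0.06)] [-1.3, -0.1, 19.7]
[0, 0, np.float64(0.06)] [-1.3, -0.1, 19.7]
```

Call:
step_arm(
  rows=[
    [[0, -0.4, 0], [-2, 1, 15], 87],
    [[0, 0, 0], [-2, 1, 15], 87],
    [[0, 0, 0], [0, 0, 12], 87],
    [[0, 0, 0], [0, 0, 9], 87],
    [[0, 0, 0], [0, 0, 3], 87],
  ],
)

```text
time: 3.73
position: [0.5341, -0.0226, 0.0201]
tool_rot: [-3.106, -0.467, -0.025]
ft_force: [-0.5, 0.1, -0.5]
grip_width: 0.999
```

```bash
python3 -c "
from h import *
plan(.526,-.022,.011,17,1)"
```

```text
t 3.73 p [ 0.5341 -0.0226  0.0201] x [0.956 0.294 0.015] y [ 0.294 -0.956  0.002] z [ 0.015  0.002 -1.   ] F [-0.5  0.1 -0.5] g 87.0
yaw 17.11 dyaw -0.11 tilt fix deg [ 0.13 -0.88  0.  ] dist mm 12.1
[0, 0, np.float64(0.11)] [-7.5, -3.0, 9.1]
```

Call:
step_arm(
  rows=[
    [[0, -1, 0], [-6, -2, 3], 87],
    [[0, -0.3, 0], [-2, -1, 4], 87],
    [[0, 0, 0], [0, 0, 2], 87],
    [[0, 0, 0], [0, 0, 0], 87],
  ],
)

```text
time: 4.07
position: [0.5244, -0.022, 0.0094]
tool_rot: [3.103, 0.467, -0.017]
ft_force: [-0.2, 0.4, 0.5]
grip_width: 0.996
```

```bash
python3 -c "
from h import *
plan(.526,-.022,.011,17,1)"
```

```text
t 4.07 p [ 0.5244 -0.022   0.0094] x [ 0.956  0.294 -0.011] y [ 0.294 -0.956  0.002] z [-0.01  -0.005 -1.   ] F [-0.2  0.4  0.5] g 86.7
yaw 17.11 dyaw -0.11 tilt fix deg [ 0.12  0.64 -0.  ] dist mm 2.2
[0, 0, np.float64(0.11)] [1.5, 0.5, -1.6]
```

Call:
step_arm(
  rows=[
    [[0.1, 0.6, 0], [1.5, 0, -2], 87],
    [[0, 0, 0], [0, 0, 0], 60],
    [[0, 0, 0], [0, 0, 0], 34],
    [[0, 0, 0], [0, 0, 0], 34],
    [[0, 0, 0], [0, 0, 0], 34],
    [[0, 0, 0], [0, 0, 0], 34],
    [[0, 0, 0], [0, 0, 0], 34],
  ],
  grip_force=40,
)

```text
time: 4.65
position: [0.5274, -0.0213, 0.0132]
tool_rot: [-3.106, -0.468, -0.006]
ft_force: [-0.8, 0.5, 0.1]
grip_width: 0.63
```

```bash
python3 -c "
from h import *
plan(.526,-.022,.011,17,1)"
```

```text
t 4.65 p [ 0.5274 -0.0213  0.0132] x [0.956 0.295 0.004] y [ 0.295 -0.956  0.001] z [ 0.004  0.001 -1.   ] F [-0.8  0.5  0.1] g 54.8
yaw 17.13 dyaw -0.13 tilt fix deg [ 0.03 -0.21  0.  ] dist mm 2.7
[0, 0, np.float64(0.13)] [-1.6, 0.3, 2.2]
```

Fingers are slow; keep closing.

Call:
step_arm(
  rows=[
    [[0, -0.2, 0], [0, 0, 2], 34],
    [[0, 0, 0], [0, 0, 0], 34],
    [[0, 0, 0], [0, 0, 0], 34],
    [[0, 0, 0], [0, 0, 0], 34],
    [[0, 0, 0], [0, 0, 0], 34],
    [[0, 0, 0], [0, 0, 0], 34],
  ],
)

```text
time: 5.15
position: [0.5276, -0.0211, 0.0112]
tool_rot: [3.106, 0.468, -0.0]
ft_force: [-0.3, 0.2, 1.1]
grip_width: 0.439
```

Call:
step_arm(
  rows=[
    [[0, 0, 0], [0, 0, -10], 34],
    [[0, 0, 0], [0, 0, -15], 34],
    [[0, 0, 0], [0, 0, -10], 34],
    [[0, 0, 0], [0, 0, 0], 34],
  ],
)

```text
time: 5.48
position: [0.5248, -0.0214, 0.0461]
tool_rot: [3.106, 0.467, -0.009]
ft_force: [1.2, -0.4, -4.2]
grip_width: 0.43
```

```bash
python3 -c "
from h import *
plan(.5525,-.1633,.042,-11,8)
d=optics.get_image('wrist'); cv2.imwrite('pics/w3.png',d['frame'][:,:,::-1])"
```

```text
t 5.48 p [ 0.5248 -0.0214  0.0461] x [ 0.956  0.294 -0.006] y [ 0.294 -0.956 -0.   ] z [-0.006 -0.002 -1.   ] F [ 1.2 -0.4 -4.2] g 37.4
yaw 17.11 dyaw -28.11 tilt fix deg [-0.01  0.35  0.  ] dist mm 144.6
[0, 0, np.float64(3.51)] [-1.9, 18.0, 0.5]
[0, 0, np.float64(3.51)] [-0.8, 18.0, 0.5]
[0, 0, np.float64(3.51)] [0.3, 18.1, 0.5]
[0, 0, np.float64(3.51)] [1.4, 18.0, 0.5]
[0, 0, np.float64(3.51)] [2.5, 17.9, 0.5]
[0, 0, np.float64(3.51)] [3.6, 17.7, 0.5]
[0, 0, np.float64(3.51)] [4.7, 17.4, 0.5]
[0, 0, np.float64(3.51)] [5.7, 17.1, 0.5]
```

View pics/w3.png

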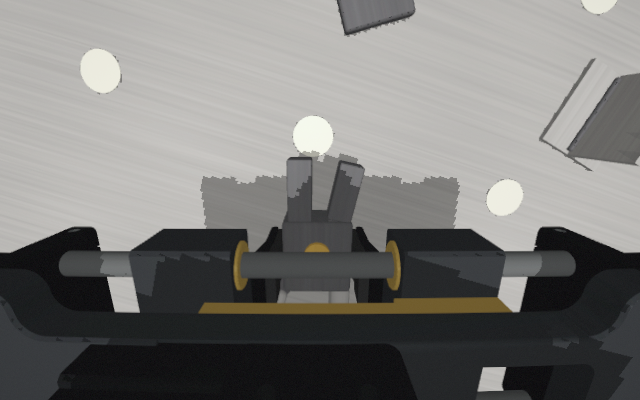

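The pliers are held (weight about 4 N), with the jaws seen from (300,160) to (350,165). Next I'll take them to a point behind the bracket.

Call:
step_arm(
  rows=[
    [[0, 0.3, 3.5], [-4, 18, 0], 34],
    [[0, 0, 3.5], [-3, 18, 0], 34],
    [[0, 0, 3.5], [-2, 18, 0], 34],
    [[0, 0, 3.5], [0, 18, 0], 34],
    [[0, 0, 3.5], [2, 18, 0], 34],
    [[0, 0, 3.5], [3, 18, 0], 34],
    [[0, 0, 3.5], [4, 17, 0], 34],
    [[0, 0, 3.5], [4, 17, 0], 34],
    [[0, 0, 0], [0, 0, 0], 34],
  ],
)

```text
time: 6.28
position: [0.5366, -0.1829, 0.0426]
tool_rot: [3.113, -0.38, -0.007]
ft_force: [-0.2, -1.8, -3.0]
grip_width: 0.434
```

```bash
python3 -c "
from h import *
plan(.5525,-.1633,.035,-11,1)
d=optics.get_image('wrist'); cv2.imwrite('pics/w4.png',d['frame'][:,:,::-1]); np.savez('w4.npz',**d)"
```

```text
t 6.28 p [ 0.5366 -0.1829  0.0426] x [ 0.971 -0.241 -0.004] y [-0.241 -0.971  0.006] z [-0.005 -0.005 -1.   ] F [-0.2 -1.8 -3. ] g 37.7
yaw -13.92 dyaw 2.92 tilt fix deg [ 0.32  0.22 -0.  ] dist mm 26.3
[0, 0, np.float64(-2.92)] [10.7, -22.8, 7.6]
```

View pics/w4.png

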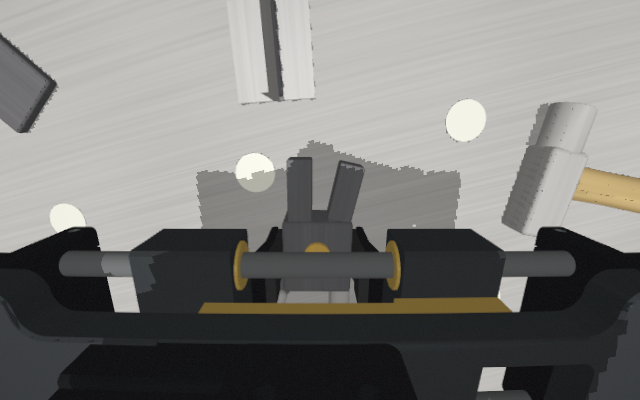

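```bash
cat >> h.py <<'E'
def rel(d,s=None):
    "cloud in TCP-centred, levelled frame (x fwd tool, y tool y, z world) mm"
    s=s or status.get_state(); R=Ro.from_rotvec(s["tool_rot"]).as_matrix()
    # levelled: use camera calib to get tool x heading
    a=np.arctan2(R[1,0],R[0,0]); xt=np.array([np.cos(a),np.sin(a),0]); yt=np.array([np.sin(a),-np.cos(a),0])
    X=cloud(d)-np.r_[s["position"][:2],0]
    return np.stack([X@xt,X@yt,X[...,2]],-1)*1000
E
python3 - <<'E'
from h import *
d=dict(np.load('w4.npz')); Q=rel(d)
# jaws: z 40-70 region
P=Q[150:225,280:370]
z=P[...,2]
for row in range(157,222,8):
    r=Q[row,280:370]; m=(r[:,2]>38)&(r[:,2]<75)
    idx=np.nonzero(m)[0]
    if len(idx)==0: continue
    # segments
    seg=np.split(idx,np.nonzero(np.diff(idx)>1)[0]+1)
    print(row,[(r[s[0]].round(1).tolist(),r[s[-1]].round(1).tolist()) for s in seg if len(s)>3])
B=Q[0:110,225:325].reshape(-1,3); T=B[(B[:,2]>42)&(B[:,2]<58)]
print(len(T),cv2.minAreaRect(T[:,:2].astype(np.float32)),T[:,2].mean(), T[:,0].min(),T[:,0].max())
l=cv2.fitLine(T[:,:2].astype(np.float32),cv2.DIST_L2,0,.01,.01).ravel();print("line",l,"ang",np.degrees(np.arctan2(l[1],l[0])))
Bb=B[(B[:,2]>2)&(B[:,2]<7)]; print(cv2.minAreaRect(Bb[:,:2].astype(np.float32)),Bb[:,0].min())
E
```

```text
157 [([55.7, -13.5, 44.6], [55.6, -2.1, 44.4])]
165 [([52.7, -14.2, 54.3], [52.8, -1.4, 56.2]), ([51.5, 13.0, 46.8], [51.3, 25.0, 46.0])]
173 [([48.8, -13.6, 56.2], [48.7, -1.5, 55.6]), ([47.2, 11.9, 47.3], [48.6, 25.1, 56.0])]
181 [([44.5, -13.9, 55.3], [44.5, -1.5, 55.4]), ([42.9, 10.9, 47.7], [44.5, 24.2, 56.3])]
189 [([40.2, -14.0, 54.9], [40.3, -1.5, 55.6]), ([38.3, 9.9, 46.8], [40.1, 23.4, 55.2])]
197 [([36.5, -13.9, 57.3], [35.8, -1.6, 54.8]), ([33.7, 8.9, 46.5], [36.0, 22.4, 56.0])]
205 [([31.8, -14.2, 55.7], [31.5, -1.6, 54.9]), ([29.1, 7.8, 46.7], [31.5, 12.6, 55.4]), ([31.5, 13.7, 55.2], [31.7, 21.0, 56.3])]
213 [([22.5, -16.6, 40.2], [27.0, 20.2, 55.2])]
221 [([22.5, -16.8, 54.5], [22.5, 19.3, 55.1])]
1035 ((109.54824829101562, -25.645200729370117), (4.600594997406006, 43.11511993408203), 85.7783203125) 49.48030244602292 87.95570060254634 131.19682175592098
line [ 9.9763906e-01 -6.8675771e-02  1.0920679e+02 -2.5248785e+01] ang -3.9379313
((115.41233825683594, -24.982566833496094), (63.786231994628906, 63.53296661376953), 1.4259647130966187) 82.86474838304233
```

The plate runs about 4° left of the tool's heading, with its near end about 87 mm ahead and 24 mm left. I'll turn and shift to line it up with the jaw gap.

Call:
step_arm(
  rows=[
    [[0.3, 0.2, -2], [0, -8, 4], 34],
    [[0, 0, -2], [0, -10, 4], 34],
    [[0, 0, 0], [0, 0, 4], 34],
    [[0, 0, 0], [0, 0, 4], 34],
    [[0, 0, 0], [0, 0, 0], 34],
  ],
)

```text
time: 6.75
position: [0.5402, -0.1607, 0.0232]
tool_rot: [-3.127, 0.257, 0.006]
ft_force: [0.4, 0.2, -4.4]
grip_width: 0.432
```

```bash
cat > meas.py <<'E'
from h import *
import sys
def meas(name):
    s,R=st(); d=optics.get_image('wrist'); cv2.imwrite(f'pics/{name}.png',d['frame'][:,:,::-1]); np.savez(name+'.npz',**d)
    zt=R.T@np.array([0,0,-1.]); print("tilt fix",np.degrees(np.cross([0,0,1],zt)).round(2),"yaw",np.degrees(np.arctan2(R[1,0],R[0,0])).round(2))
    Q=rel(d,s); return d,Q
def plate(Q,u0=200,u1=420,v0=0,v1=230,lo=44,hi=56):
    B=Q[v0:v1,u0:u1].reshape(-1,3); T=B[(B[:,2]>lo)&(B[:,2]<hi)]
    l=cv2.fitLine(T[:,:2].astype(np.float32),cv2.DIST_HUBER,0,.01,.01).ravel(); sl=l[1]/l[0]
    print("plate n",len(T),"ang",np.degrees(np.arctan(sl)).round(2),"x",T[:,0].min().round(1),T[:,0].max().round(1),"ty at x=30,60,90",[(l[3]+sl*(x-l[2])).round(2) for x in (30,60,90)])
def jaw(Q,rows=range(150,225,8),lo=15,hi=75):
    for row in rows:
        r=Q[row,270:375]; idx=np.nonzero((r[:,2]>lo)&(r[:,2]<hi))[0]
        if len(idx)==0: continue
        seg=np.split(idx,np.nonzero(np.diff(idx)>1)[0]+1)
        print(row,[(r[q[0]].round(1).tolist(),r[q[-1]].round(1).tolist()) for q in seg if len(q)>3])
E
python3 - <<'E'
from meas import *
d,Q=meas('w5'); plate(Q); jaw(Q,range(157,225,16))
E
```

```text
t 6.75 p [ 0.5402 -0.1607  0.0232] x [ 0.987 -0.163 -0.004] y [-0.163 -0.987 -0.003] z [-0.003  0.004 -1.   ] F [ 0.4  0.2 -4.4] g 37.6
tilt fix [-0.19  0.23  0.  ] yaw -9.4
plate n 838 ang 0.96 x 89.3 120.8 ty at x=30,60,90 [np.float32(2.21), np.float32(2.72), np.float32(3.22)]
157 [([55.1, -15.1, 25.4], [55.0, -3.7, 24.8])]
173 [([48.0, -15.3, 35.5], [48.2, -2.9, 36.6]), ([46.7, 10.4, 27.6], [48.1, 13.9, 36.4]), ([48.2, 14.9, 36.7], [48.1, 23.7, 35.8])]
189 [([39.8, -15.4, 36.2], [39.7, -3.0, 35.9]), ([37.6, 8.4, 26.6], [39.5, 22.0, 35.2])]
205 [([31.0, -15.7, 35.8], [31.2, -3.0, 36.3]), ([28.8, 6.2, 28.0], [31.3, 19.5, 36.9])]
221 [([21.7, -18.3, 34.8], [22.7, 17.6, 37.5])]
```

View pics/w5.png

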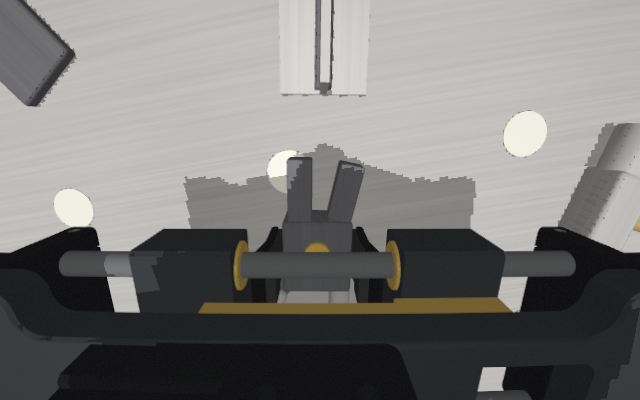

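Call:
step_arm(
  rows=[
    [[-0.2, 0.2, 0.9], [0, 1.8, 4], 34],
    [[0, 0, 0], [8, 0, 4], 34],
    [[0, 0, 0], [10, 0, 2], 34],
    [[0, 0, 0], [0, 0, 0], 34],
  ],
)

```text
time: 7.13
position: [0.5598, -0.1651, 0.0129]
tool_rot: [3.129, -0.282, 0.002]
ft_force: [0.4, -0.4, -3.4]
grip_width: 0.433
```

Run:
```python
from meas import *
d,Q=meas('w6'); plate(Q); jaw(Q,range(157,225,16),8)
```

```text
t 7.13 p [ 0.5598 -0.1651  0.0129] x [ 0.984 -0.179  0.001] y [-0.179 -0.984 -0.   ] z [ 0.001 -0.    -1.   ] F [ 0.4 -0.4 -3.4] g 37.7
tilt fix [-0.   -0.08  0.  ] yaw -10.31
plate n 1378 ang -0.32 x 69.6 116.9 ty at x=30,60,90 [np.float32(1.28), np.float32(1.11), np.float32(0.94)]
157 [([55.0, -15.1, 14.3], [55.1, -3.7, 15.2])]
173 [([48.0, -15.3, 25.3], [48.0, -3.0, 25.6]), ([46.6, 10.4, 17.1], [48.0, 23.6, 25.9])]
189 [([39.7, -15.5, 26.0], [39.5, -3.0, 25.2]), ([37.8, 8.4, 17.3], [39.9, 16.6, 27.0]), ([39.7, 17.7, 25.9], [39.2, 22.2, 24.1])]
205 [([30.8, -15.8, 25.1], [31.4, -8.3, 27.2]), ([31.1, -7.3, 26.2], [30.9, -3.1, 25.3]), ([28.4, 6.3, 16.5], [31.3, 19.4, 27.0])]
221 [([21.9, -18.2, 25.2], [22.2, 17.7, 26.1])]
```

View pics/w6.png

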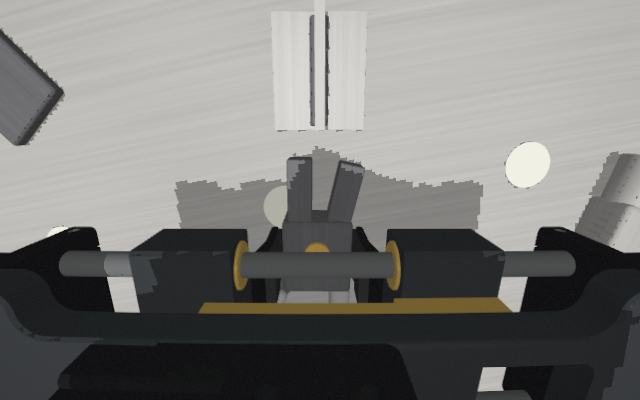

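Call:
step_arm(
  rows=[
    [[0, 0, -0.2], [8, 0.5, 0], 34],
    [[0, 0, 0], [8, 0, 0], 34],
    [[0, 0, 0], [8, 0, 0], 34],
    [[0, 0, 0], [0, 0, 0], 34],
  ],
)

```text
time: 7.52
position: [0.5853, -0.1709, 0.0129]
tool_rot: [3.129, -0.277, 0.001]
ft_force: [1.2, 0.4, -3.6]
grip_width: 0.436
```

Run:
```python
from meas import *
d,Q=meas('w7'); plate(Q); jaw(Q,range(157,225,16),8,35)
```

```text
t 7.52 p [ 0.5853 -0.1709  0.0129] x [ 0.984 -0.176  0.001] y [-0.176 -0.984  0.   ] z [ 0.001 -0.    -1.   ] F [ 1.2  0.4 -3.6] g 38.0
tilt fix [ 0.02 -0.04  0.  ] yaw -10.12
plate n 1531 ang 0.08 x 43.6 103.4 ty at x=30,60,90 [np.float32(-0.01), np.float32(0.03), np.float32(0.07)]
157 [([54.9, -15.2, 13.7], [54.9, -3.7, 13.8])]
173 [([48.1, -15.2, 26.3], [48.0, -3.0, 25.6]), ([46.8, 10.3, 18.1], [48.0, 23.6, 25.9])]
189 [([39.6, -15.5, 25.6], [39.8, -8.7, 26.4]), ([39.7, -7.7, 26.2], [39.7, -3.0, 26.0]), ([37.7, 8.4, 16.8], [39.6, 21.9, 25.8])]
205 [([30.9, -15.8, 25.2], [31.0, -3.1, 25.8]), ([28.5, 6.2, 17.0], [31.1, 19.5, 26.3])]
221 [([21.8, -18.3, 24.7], [21.9, 17.8, 25.2])]
```

View pics/w7.png

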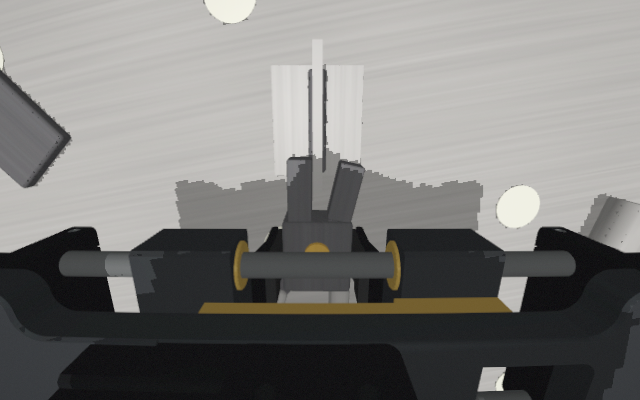

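The plate is between the jaws with about 1 mm clearance on the fixed side and about 21 mm to go.

Call:
step_arm(
  rows=[
    [[0, 0, 0], [6, -0.3, 0], 34],
    [[0, 0, 0], [6, 0, 0], 34],
    [[0, 0, 0], [4, 0, 0], 34],
    [[0, 0, 0], [0, 0, 0], 34],
  ],
)

```text
time: 7.9
position: [0.6013, -0.1737, 0.0126]
tool_rot: [3.129, -0.278, -0.002]
ft_force: [0.2, -0.3, -2.9]
grip_width: 0.434
```

Run:
```python
from meas import *
d,Q=meas('w8'); plate(Q); jaw(Q,range(157,225,16),8,35)
```

```text
t 7.9 p [ 0.6013 -0.1737  0.0126] x [ 0.984 -0.176 -0.001] y [-0.176 -0.984  0.   ] z [-0.001  0.    -1.   ] F [ 0.2 -0.3 -2.9] g 37.8
tilt fix [ 0.01  0.08 -0.  ] yaw -10.14
plate n 1367 ang -0.05 x 27.4 87.0 ty at x=30,60,90 [np.float32(0.04), np.float32(0.01), np.float32(-0.02)]
157 [([55.1, -15.1, 14.4], [54.4, -3.3, 8.2])]
173 [([48.1, -15.3, 25.2], [48.2, -3.0, 26.4]), ([46.7, 10.4, 17.3], [48.1, 23.6, 25.5])]
189 [([39.9, -15.4, 26.2], [39.4, -3.1, 24.1]), ([37.8, 8.3, 17.1], [39.4, 22.1, 24.3])]
205 [([30.8, -15.8, 24.5], [31.0, -3.1, 25.2]), ([28.8, 6.2, 17.6], [31.0, 19.6, 25.3])]
221 [([21.4, -18.5, 23.0], [22.6, -2.6, 26.5]), ([21.9, 2.8, 24.7], [22.3, 17.7, 26.0])]
```

View pics/w8.png

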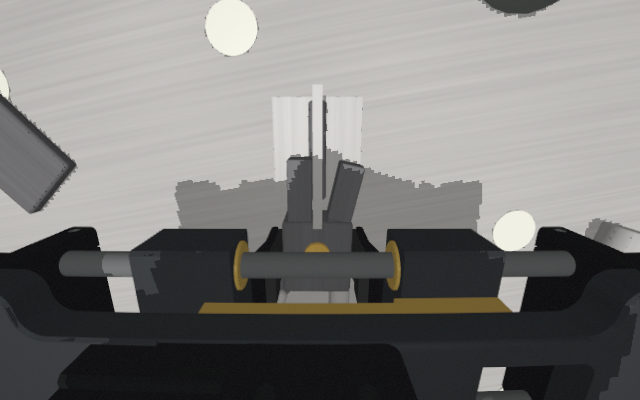

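Call:
step_arm(
  rows=[
    [[0, 0, 0], [3, 0, 0.5], 34],
    [[0, 0, 0], [0.5, 0, 0.7], 34],
    [[0, 0, 0], [0, 0, 0.3], 34],
    [[0, 0, 0], [0, 0, 0], 34],
  ],
)

```text
time: 8.28
position: [0.6042, -0.1743, 0.0113]
tool_rot: [-3.129, 0.278, 0.004]
ft_force: [-0.7, -0.5, -3.9]
grip_width: 0.433
```

Run:
```python
from meas import *
d,Q=meas('w9'); plate(Q); jaw(Q,range(157,225,16),8,35)
```

```text
t 8.28 p [ 0.6042 -0.1743  0.0113] x [ 0.984 -0.176 -0.003] y [-0.176 -0.984 -0.   ] z [-0.002  0.001 -1.   ] F [-0.7 -0.5 -3.9] g 37.7
tilt fix [-0.02  0.15  0.  ] yaw -10.16
plate n 1379 ang 0.12 x 27.3 84.4 ty at x=30,60,90 [np.float32(-0.35), np.float32(-0.28), np.float32(-0.22)]
157 [([55.1, -15.0, 13.7], [55.2, -3.7, 14.1])]
173 [([48.2, -15.2, 24.7], [47.8, -3.0, 22.7]), ([46.8, 10.4, 16.3], [47.9, 23.8, 23.2])]
189 [([39.6, -15.6, 23.5], [39.6, -3.0, 23.8]), ([37.8, 8.3, 15.8], [39.7, 21.9, 24.1])]
205 [([30.8, -15.8, 23.2], [31.1, -3.1, 24.3]), ([28.3, 6.3, 14.4], [31.1, 19.6, 24.4])]
221 [([22.0, -18.2, 23.5], [22.2, -3.1, 24.4]), ([21.9, 2.8, 23.4], [22.4, 17.7, 24.8])]
```

Call:
step_arm(
  rows=[
    [[0, 0.1, 0], [0.5, 0, 0.6], 34],
    [[0, 0, 0], [0, 0, 0.3], 34],
    [[0, 0, 0], [0, 0, 0], 34],
  ],
)

```text
time: 8.58
position: [0.6042, -0.1744, 0.0113]
tool_rot: [-3.128, 0.278, 0.002]
ft_force: [0.7, 0.4, -3.0]
grip_width: 0.432
```

Call:
step_arm(
  rows=[
    [[0, 0, 0], [0, 0, 1], 34],
    [[0, 0, 0], [0, 0, 1], 34],
    [[0, 0, 0], [0, 0, 0], 34],
  ],
)

```text
time: 8.83
position: [0.6043, -0.1744, 0.0115]
tool_rot: [-3.127, 0.278, 0.001]
ft_force: [0.2, 0.4, -2.9]
grip_width: 0.429
```

Call:
step_arm(
  rows=[
    [[0, 0, 0], [0, 0, 2], 34],
  ],
)

```text
time: 8.92
position: [0.6046, -0.1744, 0.0112]
tool_rot: [-3.126, 0.278, 0.001]
ft_force: [-9.4, 3.9, 23.5]
grip_width: 0.434
```

```bash
python3 -c "
from h import *
st()"
```

```text
t 8.92 p [ 0.6046 -0.1744  0.0112] x [ 0.984 -0.177 -0.001] y [-0.177 -0.984 -0.003] z [-0.     0.003 -1.   ] F [-9.4  3.9 23.5] g 37.7
```

On the table. Open the fingers.

Call:
step_arm(
  rows=[
    [[0, 0, 0], [0, 0, 0], 34],
    [[0, 0, 0], [0, 0, -0.5], 50],
    [[0, 0, 0], [0, 0, 0], 70],
    [[0, 0, 0], [0, 0, 0], 87],
    [[0, 0, 0], [0, 0, 0], 87],
    [[0, 0, 0], [0, 0, 0], 87],
    [[0, 0, 0], [0, 0, 0], 87],
    [[0, 0, 0], [0, 0, 0], 87],
    [[0, 0, 0], [0, 0, 0], 87],
    [[0, 0, 0], [0, 0, 0], 87],
    [[0, 0, 0], [0, 0, 0], 87],
  ],
)

```text
time: 9.83
position: [0.6066, -0.1752, 0.0122]
tool_rot: [-3.127, 0.278, -0.006]
ft_force: [-0.0, 0.2, 0.6]
grip_width: 0.986
```

Run:
```python
from meas import *
d,Q=meas('w10'); plate(Q); jaw(Q,range(157,225,16),8,35)
```

```text
t 9.83 p [ 0.6066 -0.1752  0.0122] x [ 0.984 -0.177  0.004] y [-0.177 -0.984 -0.002] z [ 0.004  0.001 -1.   ] F [-0.   0.2  0.6] g 85.8
tilt fix [-0.12 -0.2   0.  ] yaw -10.17
plate n 1290 ang 0.39 x 26.6 81.9 ty at x=30,60,90 [np.float32(-0.81), np.float32(-0.61), np.float32(-0.41)]
157 []
173 [([47.8, -15.4, 24.0], [47.9, -3.5, 25.1]), ([46.1, 10.6, 13.1], [47.9, 23.7, 24.7])]
189 [([39.3, -15.7, 23.7], [39.3, -3.6, 23.8]), ([36.7, 8.6, 12.1], [39.3, 22.1, 24.0])]
205 [([30.8, -15.8, 24.5], [30.8, -3.6, 24.6]), ([27.5, 6.4, 12.6], [30.6, 13.4, 23.8]), ([30.7, 14.4, 24.3], [30.4, 20.4, 23.2])]
221 [([20.0, -18.4, 19.1], [21.4, -3.7, 23.3]), ([20.5, 1.7, 20.6], [21.6, 17.9, 23.8])]
```

View pics/w10.png

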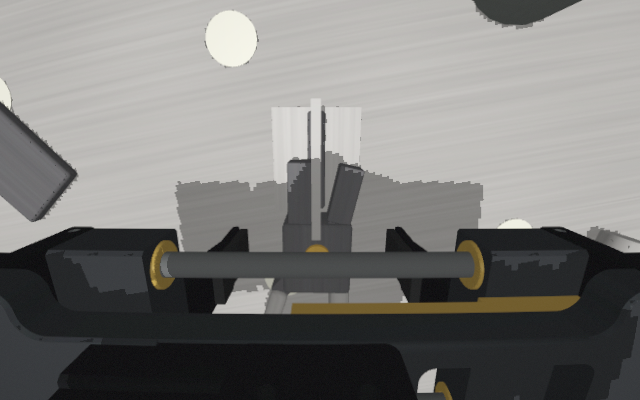

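Call:
step_arm(
  rows=[
    [[0, 0, 0], [0, 0, -15], 87],
    [[0, 0, 0], [0, 0, -20], 87],
    [[0, 0, 0], [-10, -2, -15], 87],
    [[0, 0, 0], [-22, -3, 0], 87],
    [[0, 0, 0], [-22, -3, 0], 87],
    [[0, 0, 0], [-20, -2, 0], 87],
    [[0, 0, 0], [0, 0, 0], 87],
  ],
)

```text
time: 10.47
position: [0.5345, -0.1534, 0.0699]
tool_rot: [-3.128, 0.281, -0.011]
ft_force: [0.7, 0.6, -0.5]
grip_width: 0.996
```

Run:
```python
from meas import *
d,Q=meas('w11'); plate(Q); jaw(Q,range(100,225,16),8,35)
# pliers pivot est: TCP0 (0.6066,-.1752) yaw -10.17, pivot at tx=3, ty c=-0.6
a=np.radians(-10.17); xt=np.array([np.cos(a),np.sin(a)]); yt=np.array([np.sin(a),-np.cos(a)])
P=np.array([.6066,-.1752])+.003*xt-.0006*yt; print("pivot",P, "grip target",P-.075*xt-.010*yt)
T=optics.get_image("top"); cv2.imwrite("pics/t11.png",cv2.resize(T["frame"][150:290,330:450,::-1],None,fx=4.2,fy=4.2,interpolation=cv2.INTER_CUBIC))
```

```text
t 10.47 p [ 0.5345 -0.1534  0.0699] x [ 0.984 -0.178  0.007] y [-0.178 -0.984 -0.002] z [ 0.007  0.    -1.   ] F [ 0.7  0.6 -0.5] g 86.6
tilt fix [-0.09 -0.41  0.  ] yaw -10.27
plate n 635 ang -0.15 x 96.1 140.2 ty at x=30,60,90 [np.float32(8.25), np.float32(8.18), np.float32(8.1)]
100 [([89.0, -10.1, 25.2], [88.9, 27.2, 25.7])]
116 [([78.5, -10.2, 25.4], [78.4, 26.7, 26.8])]
132 [([67.8, -10.4, 24.8], [67.8, 10.5, 26.8]), ([67.8, 11.8, 26.8], [67.8, 26.4, 26.2])]
148 [([56.7, -15.6, 22.8], [56.8, 26.8, 26.0])]
164 [([45.3, -20.8, 23.5], [45.4, -10.7, 24.3]), ([44.0, 16.0, 12.8], [45.4, 26.6, 24.6])]
180 [([33.7, -24.0, 24.1], [33.8, -14.5, 24.7]), ([32.6, 15.8, 18.1], [33.9, 26.2, 25.5])]
196 [([22.0, -27.9, 24.9], [21.7, -18.5, 23.9]), ([18.9, 15.7, 12.5], [22.1, 21.4, 25.6]), ([22.3, 22.7, 26.5], [22.0, 25.8, 25.4])]
212 [([9.1, -32.4, 23.2], [9.2, -22.6, 23.4]), ([7.3, 15.6, 17.1], [9.5, 26.3, 24.7])]
pivot [ 0.60965881 -0.17513914] grip target [ 0.53760289 -0.15205355]
```

View pics/w11.png

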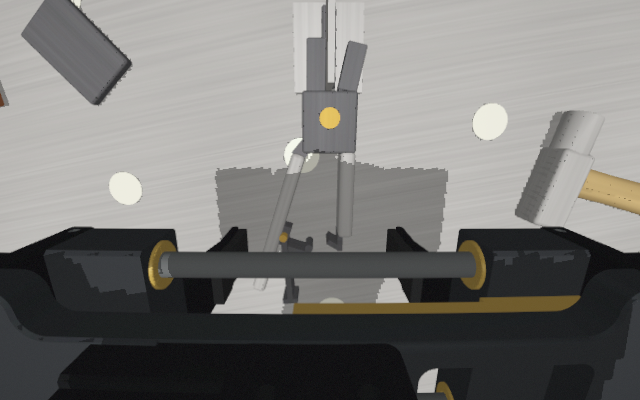

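View pics/t11.png

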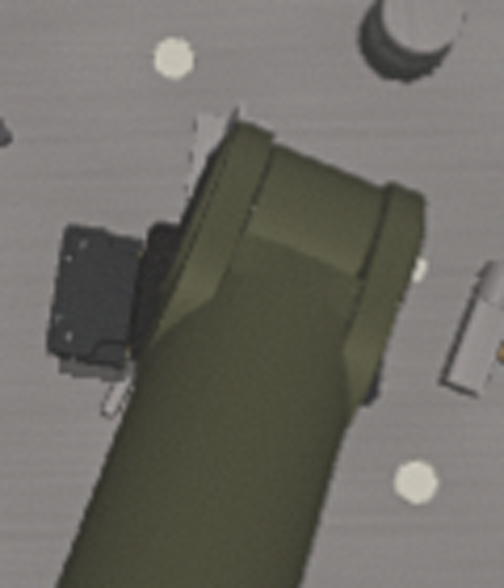

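Both handles are visible: the moving one's outer face is at ty ≈ -32, the fixed one's at ty ≈ +26. I'll centre the gripper between them and descend.

Call:
step_arm(
  rows=[
    [[0, -0.4, 0], [2, -4, 5], 87],
    [[0, 0, 0], [-1, 0, 15], 87],
    [[0, 0, 0], [-1, 0, 15], 87],
    [[0, 0, 0], [-1, 0, 12], 87],
    [[0, -0.3, 0], [-1, 0, 8], 87],
    [[0, 0, 0], [0, 0, 0], 87],
  ],
)

```text
time: 11.07
position: [0.5452, -0.1498, 0.0153]
tool_rot: [3.128, -0.277, 0.01]
ft_force: [0.1, -0.2, -0.1]
grip_width: 0.996
```

Run:
```python
from meas import *
d,Q=meas('w12'); plate(Q); jaw(Q,range(130,225,16),8,35)
f=d["frame"].astype(int);
```

```text
t 11.07 p [ 0.5452 -0.1498  0.0153] x [ 0.984 -0.176  0.006] y [-0.176 -0.984  0.   ] z [ 0.006 -0.001 -1.   ] F [ 0.1 -0.2 -0.1] g 86.7
tilt fix [ 0.02 -0.35  0.  ] yaw -10.13
plate n 1043 ang -0.0 x 86.4 119.3 ty at x=30,60,90 [np.float32(13.44), np.float32(13.44), np.float32(13.44)]
130 [([69.3, -5.0, 24.4], [69.3, 28.7, 26.1])]
146 [([61.3, -5.0, 24.8], [61.5, 29.0, 26.8])]
162 [([52.4, -5.9, 18.3], [53.4, 29.3, 27.1])]
178 [([44.4, -12.7, 23.0], [44.8, 10.1, 25.0]), ([45.0, 11.0, 26.3], [44.9, 29.9, 26.1])]
194 [([35.9, -15.0, 24.1], [35.8, -4.8, 23.5]), ([32.3, 21.5, 8.7], [36.3, 30.3, 26.1])]
210 [([27.1, -17.9, 24.4], [27.3, -8.1, 25.1]), ([23.2, 21.5, 11.3], [27.4, 30.8, 25.8])]
```

View pics/w12.png

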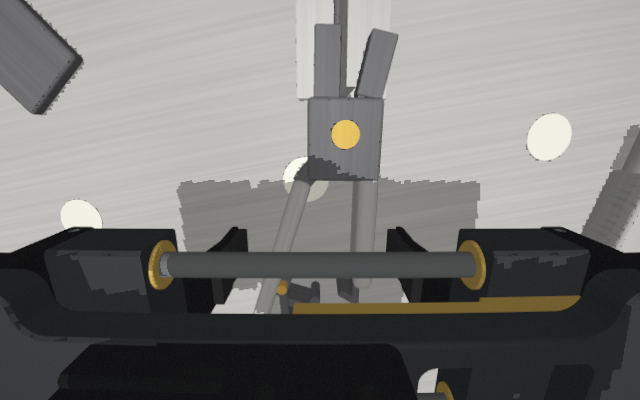

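Call:
step_arm(
  rows=[
    [[0, -0.3, 0], [-5, 1.5, 1], 87],
    [[0, 0, 0], [-4, 1, 2], 87],
    [[0, 0, 0], [0, 0, 1], 75],
    [[0, 0, 0], [0, 0, 0], 72],
  ],
  grip_force=35,
)

```text
time: 11.45
position: [0.5366, -0.1519, 0.0127]
tool_rot: [3.128, -0.279, 0.004]
ft_force: [0.3, 0.5, 0.0]
grip_width: 0.923
```

Run:
```python
from meas import *
d,Q=meas('w13'); plate(Q)
for row in (110,120,130,140,150,160,190,200,210,220):
    r=Q[row,230:450]; i=np.nonzero((r[:,2]>18)&(r[:,2]<32))[0]; print(row,r[i[0]].round(1),r[i[-1]].round(1))
```

```text
t 11.45 p [ 0.5366 -0.1519  0.0127] x [ 0.984 -0.177  0.003] y [-0.177 -0.984  0.001] z [ 0.003 -0.001 -1.   ] F [0.3 0.5 0. ] g 80.3
tilt fix [ 0.06 -0.16  0.  ] yaw -10.18
plate n 792 ang -0.19 x 94.5 118.5 ty at x=30,60,90 [np.float32(10.15), np.float32(10.05), np.float32(9.95)]
110 [78.8 -8.1 26.2] [79.  29.5 24.3]
120 [74.2 -8.2 25.8] [74.2 29.  25.6]
130 [69.4 -8.3 26.6] [69.4 28.5 26.6]
140 [64.5 -8.4 25.1] [64.6 29.  25.3]
150 [ 59.5 -10.1  23.2] [59.6 28.8 25. ]
160 [ 54.4 -14.3  23.4] [54.8 28.2 26.7]
190 [ 39.  -19.8  25.2] [38.9 28.3 24.8]
200 [ 33.5 -21.6  24.5] [33.8 27.8 26. ]
210 [ 28.1 -23.4  25. ] [27.8 28.5 24.1]
220 [ 22.5 -25.2  24.9] [22.5 28.  25.1]
```

View pics/w13.png

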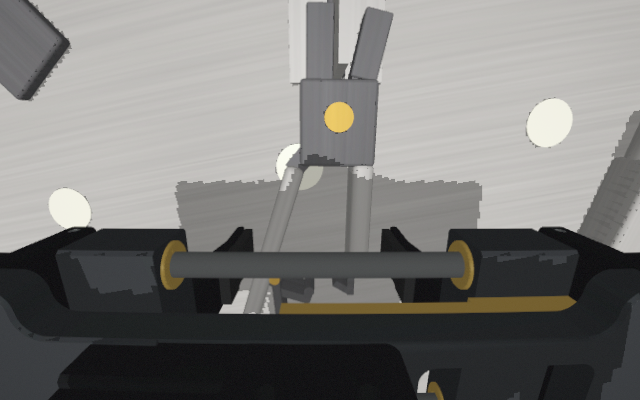

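Call:
step_arm(
  rows=[
    [[0, 0, 0], [0, -2, 1], 74],
    [[0, 0, 0], [0, 0, 0], 68],
    [[0, 0, 0], [0, 0, 0], 64],
    [[0, 0, 0], [0, 0, 0], 62],
    [[0, 0, 0], [0, 0, 0], 62],
  ],
)

```text
time: 11.92
position: [0.5379, -0.1493, 0.0129]
tool_rot: [3.129, -0.278, 0.008]
ft_force: [-0.5, -2.1, -1.1]
grip_width: 0.73
```

```bash
cat > hm.py <<'E'
from meas import *
def hm(n):
    d,Q=meas(n)
    for row in (120,140,160,190,210,220):
        r=Q[row,230:450]; i=np.nonzero((r[:,2]>18)&(r[:,2]<32))[0]; print(row,r[i[0]].round(1),r[i[-1]].round(1))
E
python3 -c "
from hm import *
hm('w14')"
```

```text
t 11.92 p [ 0.5379 -0.1493  0.0129] x [ 0.984 -0.176  0.005] y [-0.176 -0.984 -0.   ] z [ 0.005 -0.001 -1.   ] F [-0.5 -2.1 -1.1] g 63.5
tilt fix [-0.01 -0.29  0.  ] yaw -10.16
120 [74.2 -5.9 23.8] [74.2 31.5 26.1]
140 [64.5 -5.9 26.1] [64.5 31.7 25. ]
160 [ 54.4 -10.7  23.9] [54.6 31.6 25.7]
190 [ 38.6 -16.8  23.5] [39.1 30.7 26.4]
210 [ 27.6 -20.4  23.6] [28.2 30.9 25.8]
220 [ 21.8 -22.3  23.4] [23.  30.3 27.1]
```

Call:
step_arm(
  rows=[
    [[0, -0.2, 0], [0, 1, 1], 60],
    [[0, 0, 0], [0, 1.5, 0], 57],
    [[0, 0, 0], [0, 1.5, 0], 54],
    [[0, 0, 0], [0, 1.5, 0], 51],
    [[0, 0, 0], [0, 0, 0], 50],
  ],
)

```text
time: 12.38
position: [0.537, -0.155, 0.012]
tool_rot: [-3.129, 0.277, -0.002]
ft_force: [-0.4, -0.9, 0.7]
grip_width: 0.593
```

```bash
python3 -c "
from hm import *
hm('w15')"
```

```text
t 12.38 p [ 0.537 -0.155  0.012] x [ 0.984 -0.176  0.001] y [-0.176 -0.984 -0.001] z [ 0.001  0.    -1.   ] F [-0.4 -0.9  0.7] g 51.6
tilt fix [-0.04 -0.06  0.  ] yaw -10.13
120 [ 74.1 -11.1  26.3] [74.2 25.9 25.6]
140 [ 64.6 -11.3  25.2] [64.6 25.8 25.7]
160 [ 54.8 -11.5  26.1] [54.7 25.8 25.5]
190 [ 39.3 -17.   25.5] [38.9 25.7 24. ]
210 [ 28.2 -19.1  24.6] [28.1 25.6 24.3]
220 [ 22.  -20.6  22.8] [22.7 25.1 25.2]
```

View pics/w15.png

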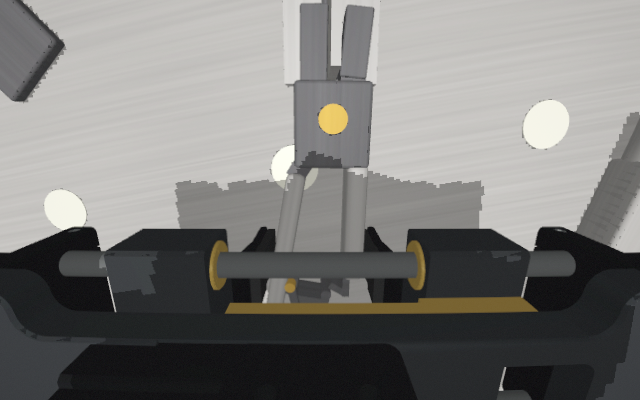

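Call:
step_arm(
  rows=[
    [[0, 0, 0], [0, 1.5, 0], 48],
    [[0, 0, 0], [0, 1.5, 0], 45],
    [[0, 0, 0], [0, 1.5, 0], 42],
    [[0, 0, 0], [0, 1.5, 0], 39],
    [[0, 0, 0], [0, 0, 0], 38],
  ],
)

```text
time: 12.85
position: [0.5357, -0.1605, 0.012]
tool_rot: [-3.128, 0.275, -0.001]
ft_force: [-1.2, -0.0, 1.8]
grip_width: 0.459
```

```bash
python3 -c "
from hm import *
hm('w16')"
```

```text
t 12.85 p [ 0.5357 -0.1605  0.012 ] x [ 0.985 -0.175  0.   ] y [-0.175 -0.985 -0.002] z [ 0.001  0.002 -1.   ] F [-1.2 -0.   1.8] g 39.9
tilt fix [-0.1  -0.01  0.  ] yaw -10.06
120 [ 74.2 -16.4  26.1] [74.2 20.7 24.6]
140 [ 64.6 -16.7  25.6] [64.6 20.4 25.8]
160 [ 54.7 -17.1  24.8] [54.7 20.3 25.5]
190 [ 39.1 -17.6  24.4] [39.3 19.7 25.8]
210 [ 28.3 -17.9  24.9] [28.  19.8 23.8]
220 [ 22.3 -18.8  23.6] [21.8 20.2 22.3]
```

View pics/w16.png

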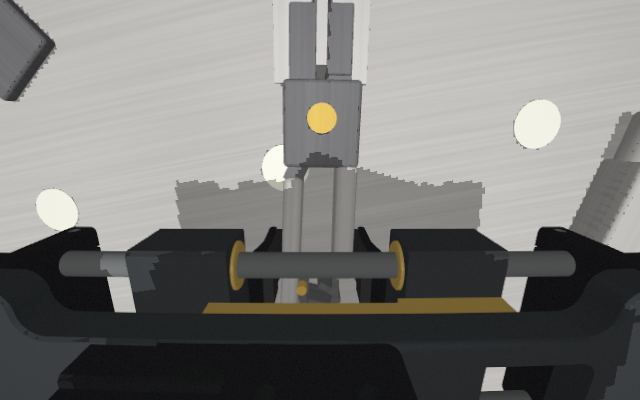

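Call:
step_arm(
  rows=[
    [[0, 0, 0], [0, 1, 0], 37],
    [[0, 0, 0], [0, 0.5, 0], 35],
    [[0, 0, 0], [0, 0, 0], 33],
    [[0, 0, 0], [0, 0, 0], 32],
    [[0, 0, 0], [0, 0, 0], 32],
  ],
)

```text
time: 13.32
position: [0.5351, -0.1617, 0.012]
tool_rot: [-3.127, 0.274, 0.001]
ft_force: [-1.8, 0.6, 1.1]
grip_width: 0.397
```

```bash
python3 -c "
from hm import *
hm('w17')"
```

```text
t 13.32 p [ 0.5351 -0.1617  0.012 ] x [ 0.985 -0.174 -0.001] y [-0.174 -0.985 -0.002] z [-0.     0.002 -1.   ] F [-1.8  0.6  1.1] g 34.6
tilt fix [-0.13  0.03  0.  ] yaw -10.02
120 [ 74.2 -18.   24.7] [74.1 19.5 26.2]
140 [ 64.6 -18.2  25.2] [64.6 19.6 24.2]
160 [ 54.8 -18.5  25.3] [54.6 18.9 24.5]
190 [ 39.3 -17.   25.4] [39.  18.4 24.2]
210 [ 27.7 -17.6  22.8] [28.3 17.6 24.8]
220 [ 22.9 -17.   25.3] [23.1 17.1 26. ]
```

View pics/w17.png

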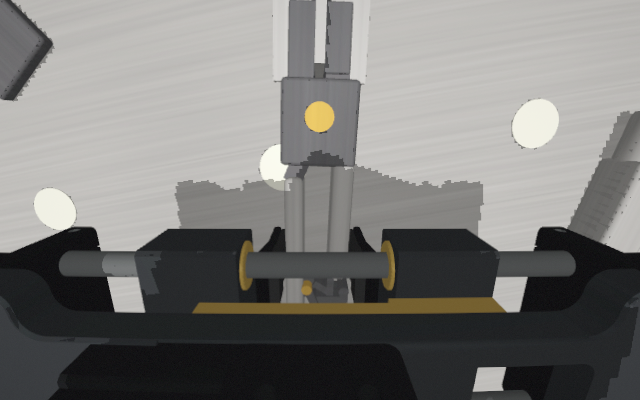

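Closed to 34.6 mm, past the catch. I'll open the fingers and check that it holds.

Call:
step_arm(
  rows=[
    [[0, 0, 0], [0, 0, 0], 38],
    [[0, 0, 0], [0, 0, 0], 42],
    [[0, 0, 0], [0, 0, 0], 50],
    [[0, 0, 0], [0, 0, 0], 60],
    [[0, 0, 0], [0, 0, 0], 70],
    [[0, 0, 0], [0, 0, 0], 70],
  ],
)

```text
time: 13.87
position: [0.5359, -0.1627, 0.0119]
tool_rot: [-3.128, 0.278, -0.003]
ft_force: [-0.2, 0.1, -0.4]
grip_width: 0.7
```

```bash
python3 -c "
from hm import *
hm('w18')"
```

```text
t 13.87 p [ 0.5359 -0.1627  0.0119] x [ 0.984 -0.176  0.002] y [-0.176 -0.984 -0.001] z [ 0.002  0.001 -1.   ] F [-0.2  0.1 -0.4] g 60.9
tilt fix [-0.06 -0.09  0.  ] yaw -10.14
120 [ 74.2 -18.5  24.9] [74.2 19.3 23.7]
140 [ 64.6 -18.9  24.1] [64.6 19.  25. ]
160 [ 54.7 -19.1  24.9] [54.6 18.3 25. ]
190 [ 39.1 -18.7  24.6] [39.  17.8 24.5]
210 [ 28.  -19.1  23.9] [28.6 17.4 26.2]
220 [ 22.5 -19.3  24.3] [22.5 17.8 24.4]
```

View pics/w18.png

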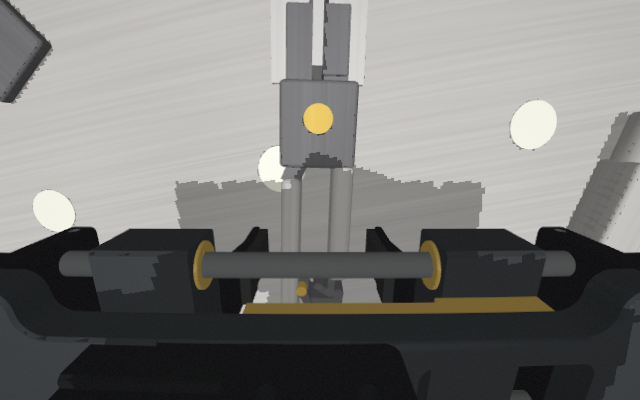

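The handles are locked (parallel, about 37 mm). Moving up and on to the head.

Call:
step_arm(
  rows=[
    [[0, 0, 0], [0, 0, -15], 80],
    [[0, 0, 0], [0, 0, -20], 87],
    [[0, 0, 1], [8, 0, -15], 87],
    [[0, 0, 0.4], [20, 0, 0], 87],
    [[0, 0, 0], [20, 0, 0], 87],
    [[0, 0, 0], [17, 0, 0], 87],
    [[0, 0, 0], [0, 0, 0], 87],
  ],
)

```text
time: 14.5
position: [0.6003, -0.176, 0.0638]
tool_rot: [-3.124, 0.319, -0.001]
ft_force: [0.3, 0.5, -0.2]
grip_width: 0.994
```

Run:
```python
from meas import *
d,Q=meas('w19'); plate(Q); jaw(Q,range(130,245,8),8,35)
```

```text
t 14.5 p [ 0.6003 -0.176   0.0638] x [ 0.979 -0.202  0.   ] y [-0.202 -0.979 -0.002] z [ 0.001  0.002 -1.   ] F [ 0.3  0.5 -0.2] g 86.5
tilt fix [-0.1  -0.02  0.  ] yaw -11.67
plate n 692 ang 0.1 x 10.9 88.1 ty at x=30,60,90 [np.float32(-2.85), np.float32(-2.8), np.float32(-2.75)]
130 []
138 []
146 [([58.2, -17.0, 23.8], [58.3, -6.0, 24.8]), ([58.2, -0.6, 23.1], [58.2, 11.8, 23.2])]
154 [([52.8, -17.1, 24.0], [52.8, -11.6, 24.2]), ([52.9, -10.2, 25.1], [52.8, -6.1, 24.0]), ([52.8, -0.6, 24.6], [52.8, 11.8, 24.0])]
162 [([47.3, -17.3, 24.2], [47.3, -6.1, 24.5]), ([47.3, -0.6, 24.4], [47.2, 11.9, 23.6])]
170 [([41.8, -17.3, 24.7], [41.8, -6.2, 24.9]), ([41.6, -0.6, 23.4], [41.5, 12.1, 22.6])]
178 [([36.0, -17.5, 23.9], [36.2, -5.5, 24.8]), ([36.0, -0.6, 23.9], [36.2, 11.3, 25.1])]
186 [([30.2, -17.7, 23.5], [30.1, -5.6, 23.4]), ([30.3, -0.6, 24.3], [27.2, 14.6, 9.2])]
194 [([24.7, -20.5, 25.3], [25.1, -5.6, 26.9]), ([25.1, -0.6, 26.7], [24.6, 17.2, 24.7])]
202 [([19.0, -19.9, 25.8], [19.0, 16.5, 25.8])]
210 [([13.2, -20.0, 26.3], [12.8, 16.7, 25.2])]
218 [([6.7, -20.3, 24.9], [6.2, 16.9, 23.5])]
226 [([0.4, -20.5, 24.6], [0.5, 17.0, 24.9])]
234 [([-6.0, -20.7, 24.3], [-5.3, -13.2, 26.2]), ([-5.3, -11.7, 26.0], [-5.8, 17.1, 25.0])]
242 [([-11.8, -20.0, 25.8], [-11.5, 16.3, 26.4])]
```

View pics/w19.png

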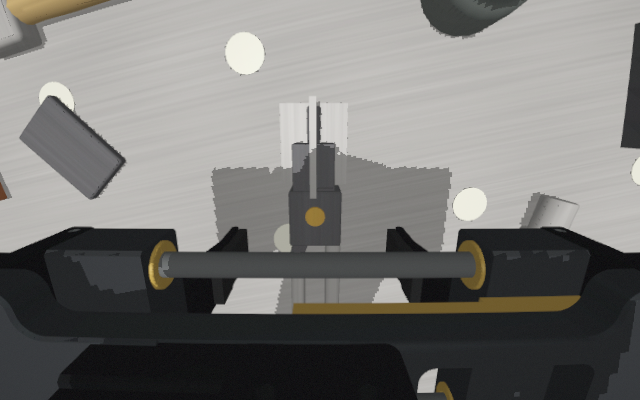

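Call:
step_arm(
  rows=[
    [[0, 0, 0], [4, -1.8, 8], 87],
    [[0, 0, 0], [0, 0, 15], 87],
    [[0, -0.2, 0], [-1, 0, 13], 87],
    [[0, -0.3, 0], [-1, 0, 10], 87],
    [[0, 0, 0], [-1, 0, 3], 87],
    [[0, 0, 0], [0, 0, 0], 80],
  ],
)

```text
time: 15.05
position: [0.5956, -0.1747, 0.0084]
tool_rot: [-3.122, 0.322, 0.023]
ft_force: [-0.4, -3.3, 15.7]
grip_width: 0.975
```

Run:
```python
from meas import *
d,Q=meas('w20'); plate(Q); jaw(Q,range(150,245,16),8,35)
```

```text
t 15.05 p [ 0.5956 -0.1747  0.0084] x [ 0.979 -0.204 -0.015] y [-0.204 -0.979 -0.001] z [-0.015  0.004 -1.   ] F [-0.4 -3.3 15.7] g 84.9
tilt fix [-0.06  0.87  0.  ] yaw -11.78
plate n 1571 ang -0.07 x 32.7 92.7 ty at x=30,60,90 [np.float32(-2.44), np.float32(-2.48), np.float32(-2.51)]
150 [([60.2, -17.0, 24.1], [60.2, -5.7, 24.6]), ([60.2, -0.4, 24.0], [60.2, 11.8, 24.2])]
166 [([52.5, -17.1, 25.1], [52.3, -5.9, 23.7]), ([52.3, -0.4, 24.1], [52.2, 12.0, 23.6])]
182 [([44.2, -17.0, 23.9], [44.3, -5.9, 24.3]), ([44.3, -0.4, 24.5], [44.0, 12.3, 23.2])]
198 [([35.8, -17.4, 23.6], [36.1, -5.5, 24.7]), ([36.0, -0.4, 24.6], [31.9, 15.4, 9.3])]
214 [([27.9, -19.9, 25.9], [28.0, -5.5, 26.4]), ([28.3, -0.4, 27.1], [27.7, 10.9, 25.5]), ([28.1, 11.8, 26.5], [27.8, 17.0, 25.7])]
230 [([19.0, -19.8, 25.5], [18.5, 17.5, 24.5])]
```

View pics/w20.png

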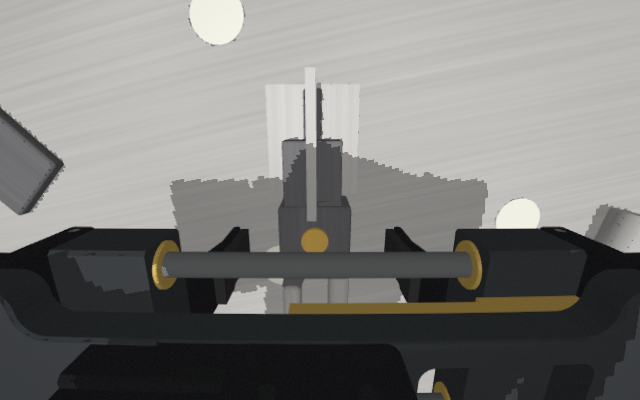

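Call:
step_arm(
  rows=[
    [[0, 0.8, 0], [4, -1, -4], 87],
    [[0, 0, 0], [5, -0.5, 0], 87],
    [[0, 0, 0], [3, 0, 0], 87],
    [[0, 0, 0], [0, 0, 0], 87],
  ],
)

```text
time: 15.43
position: [0.6073, -0.1762, 0.012]
tool_rot: [-3.123, 0.325, 0.002]
ft_force: [0.5, -0.1, -0.1]
grip_width: 0.994
```

Run:
```python
from meas import *
d,Q=meas('w21'); plate(Q); jaw(Q,range(150,245,12),8,35)
```

```text
t 15.43 p [ 0.6073 -0.1762  0.012 ] x [ 0.979 -0.206 -0.001] y [-0.206 -0.979 -0.001] z [-0.001  0.001 -1.   ] F [ 0.5 -0.1 -0.1] g 86.5
tilt fix [-0.07  0.07  0.  ] yaw -11.87
plate n 1227 ang 0.16 x 27.0 81.3 ty at x=30,60,90 [np.float32(-1.7), np.float32(-1.61), np.float32(-1.53)]
162 [([53.0, -15.7, 19.7], [53.1, -5.1, 20.2]), ([53.0, 0.6, 19.5], [53.1, 12.1, 20.4])]
174 [([47.3, -16.4, 23.8], [47.5, -4.5, 24.8]), ([47.6, 0.6, 25.2], [47.3, 13.0, 23.9])]
186 [([41.0, -16.1, 23.7], [41.1, -4.6, 24.0]), ([41.1, 2.2, 24.3], [41.0, 13.1, 23.9])]
198 [([34.4, -16.4, 23.1], [34.6, -4.7, 24.1]), ([34.6, 0.6, 23.8], [34.5, 12.7, 23.7])]
210 [([28.1, -16.4, 24.1], [28.3, -4.7, 25.0]), ([27.9, 0.6, 23.6], [27.9, 12.9, 23.5])]
222 [([18.7, -19.2, 16.5], [21.3, -4.8, 24.0]), ([19.9, 0.6, 20.1], [18.5, 18.3, 16.2])]
234 [([15.1, -18.8, 26.0], [15.4, -4.8, 26.8]), ([15.5, 0.6, 26.9], [14.6, 18.0, 24.8])]
```

Call:
step_arm(
  rows=[
    [[0, 0, 0], [0, -0.5, 0], 60],
    [[0, 0, 0], [0, 0, 0], 34],
    [[0, 0, 0], [0, 0, 0], 34],
    [[0, 0, 0], [0, 0, 0], 34],
    [[0, 0, 0], [0, 0, 0], 34],
    [[0, 0, 0], [0, 0, 0], 34],
    [[0, 0, 0], [0, 0, 0], 34],
    [[0, 0, 0], [0, 0, 0], 34],
    [[0, 0, 0], [0, 0, 0], 34],
    [[0, 0, 0], [0, 0, 0], 34],
    [[0, 0, 0], [0, 0, 0], 34],
    [[0, 0, 0], [0, 0, 0], 34],
  ],
  grip_force=50,
)

```text
time: 16.48
position: [0.6062, -0.1754, 0.0111]
tool_rot: [-3.123, 0.324, 0.005]
ft_force: [-0.4, -0.6, -1.3]
grip_width: 0.436
```

```bash
python3 -c "
from h import *
st()"
```

```text
t 16.48 p [ 0.6062 -0.1754  0.0111] x [ 0.979 -0.205 -0.004] y [-0.205 -0.979 -0.001] z [-0.003  0.002 -1.   ] F [-0.4 -0.6 -1.3] g 38.0
```

Gripped. Lift slowly.

Call:
step_arm(
  rows=[
    [[0, 0, 0], [0, 0, -5], 34],
    [[0, 0, 0], [0, 0, -10], 34],
    [[0, 0, 0], [0, 0, -12], 34],
    [[0, 0, 0], [0, 0, -12], 34],
    [[0, 0, 0], [0, 0, 0], 34],
    [[0, 0, 0], [0, 0, 0], 34],
  ],
)

```text
time: 16.98
position: [0.6025, -0.1738, 0.0504]
tool_rot: [-3.122, 0.324, 0.019]
ft_force: [-0.7, 0.3, -6.2]
grip_width: 0.432
```

Run:
```python
from meas import *
d,Q=meas('w22'); plate(Q,lo=60,hi=100); jaw(Q,range(150,245,12),20,65)
```

```text
t 16.98 p [ 0.6025 -0.1738  0.0504] x [ 0.979 -0.205 -0.012] y [-0.205 -0.979 -0.001] z [-0.012  0.004 -1.   ] F [-0.7  0.3 -6.2] g 37.6
tilt fix [-0.07  0.71  0.  ] yaw -11.86
plate n 4669 ang -0.91 x 18.2 82.7 ty at x=30,60,90 [np.float32(-0.73), np.float32(-1.21), np.float32(-1.69)]
150 [([58.1, -26.1, 43.2], [58.3, -5.0, 46.0]), ([58.3, 1.2, 46.1], [58.1, 23.4, 43.3])]
162 [([51.4, -25.7, 44.3], [53.9, -4.5, 63.4]), ([53.7, 1.1, 61.8], [53.9, 12.7, 63.2]), ([51.0, 15.8, 41.8], [51.2, 23.1, 43.3])]
174 [([44.4, -26.0, 43.9], [48.0, -4.5, 64.2]), ([47.7, 1.1, 63.0], [44.1, 23.5, 42.4])]
186 [([37.1, -25.9, 43.1], [41.7, -4.0, 63.8]), ([41.4, 1.1, 62.8], [37.0, 17.2, 43.0]), ([37.0, 18.4, 43.1], [37.2, 23.6, 43.7])]
198 [([30.0, -26.1, 44.1], [35.2, -4.1, 63.4]), ([35.3, 1.1, 64.1], [29.8, 23.3, 43.5])]
210 [([22.5, -25.8, 44.0], [28.7, -4.2, 63.8]), ([28.6, 1.1, 63.3], [28.6, 9.5, 63.6]), ([28.7, 10.6, 63.8], [28.5, 13.3, 63.1])]
222 [([21.1, -18.4, 61.1], [22.1, -4.2, 64.1]), ([21.0, 1.1, 61.1], [21.1, 17.9, 61.4])]
234 [([11.9, -26.8, 55.8], [10.2, -21.1, 51.8]), ([15.5, 17.8, 64.6], [11.7, 26.9, 55.6])]
```

View pics/w22.png

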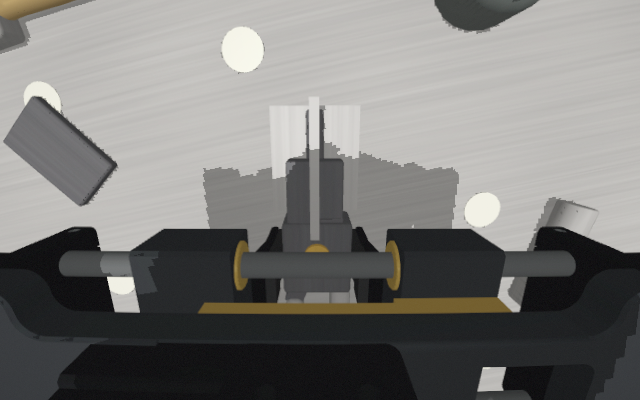

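The bracket is clear of the table in the pliers. Next I'll carry it to a stand-off in front of the bar.

```bash
python3 -c "
from h import *
plan(.545,.139,.050,-1.7,16)"
```

```text
t 17.03 p [ 0.603  -0.174   0.0507] x [ 0.979 -0.206 -0.011] y [-0.206 -0.979 -0.001] z [-0.011  0.004 -1.   ] F [ 0.7 -0.8 -5.6] g 37.5
yaw -11.86 dyaw 10.16 tilt fix deg [-0.07  0.65  0.  ] dist mm 318.3
[0, 0, np.float64(-0.63)] [-7.6, -18.4, 0.0]
[0, 0, np.float64(-0.63)] [-7.4, -18.5, 0.0]
[0, 0, np.float64(-0.63)] [-7.2, -18.6, 0.0]
[0, 0, np.float64(-0.63)] [-6.9, -18.6, 0.0]
[0, 0, np.float64(-0.63)] [-6.7, -18.7, 0.0]
[0, 0, np.float64(-0.63)] [-6.5, -18.8, 0.0]
[0, 0, np.float64(-0.63)] [-6.3, -18.9, 0.0]
[0, 0, np.float64(-0.63)] [-6.1, -18.9, 0.0]
[0, 0, np.float64(-0.63)] [-5.9, -19.0, 0.0]
[0, 0, np.float64(-0.63)] [-5.7, -19.1, 0.0]
[0, 0, np.float64(-0.63)] [-5.5, -19.1, 0.0]
[0, 0, np.float64(-0.63)] [-5.3, -19.2, 0.0]
[0, 0, np.float64(-0.63)] [-5.1, -19.2, 0.0]
[0, 0, np.float64(-0.63)] [-4.8, -19.3, 0.0]
[0, 0, np.float64(-0.63)] [-4.6, -19.3, 0.0]
[0, 0, np.float64(-0.63)] [-4.4, -19.4, 0.0]
```

Call:
step_arm(
  rows=[
    [[0, 0.6, 0], [-8, -8, 0], 34],
    [[0, 0, 0], [-8, -15, 0], 34],
    [[0, 0, -0.7], [-8, -19, 0], 34],
    [[0, 0, -0.7], [-8, -19, 0], 34],
    [[0, 0, -0.7], [-8, -19, 0], 34],
    [[0, 0, -0.7], [-7, -19, 0], 34],
    [[0, 0, -0.7], [-6, -19, 0], 34],
    [[0, 0, -0.7], [-6, -19, 0], 34],
    [[0, 0, -0.7], [-6, -19, 0], 34],
    [[0, 0, -0.7], [-6, -19, 0], 34],
    [[0, 0, -0.7], [-5, -15, 0], 34],
    [[0, 0, -0.7], [-5, -10, 0], 34],
  ],
)

```text
time: 18.03
position: [0.5507, 0.0392, 0.048]
tool_rot: [3.135, -0.142, -0.004]
ft_force: [-0.3, -0.2, -5.7]
grip_width: 0.431
```

```bash
python3 -c "
from h import *
plan(.545,.139,.050,-1.7,7)"
```

```text
t 18.03 p [0.5507 0.0392 0.048 ] x [ 0.996 -0.09  -0.002] y [-0.09  -0.996  0.004] z [-0.003 -0.003 -1.   ] F [-0.3 -0.2 -5.7] g 37.5
yaw -5.17 dyaw 3.47 tilt fix deg [ 0.21  0.13 -0.  ] dist mm 100.0
[0, 0, np.float64(-0.5)] [-2.1, -14.1, -0.3]
[0, 0, np.float64(-0.5)] [-2.0, -14.1, -0.3]
[0, 0, np.float64(-0.5)] [-1.9, -14.2, -0.3]
[0, 0, np.float64(-0.5)] [-1.7, -14.2, -0.3]
[0, 0, np.float64(-0.5)] [-1.6, -14.2, -0.3]
[0, 0, np.float64(-0.5)] [-1.5, -14.2, -0.3]
[0, 0, np.float64(-0.5)] [-1.4, -14.2, -0.3]
```

Call:
step_arm(
  rows=[
    [[0, 0, -0.5], [-3, -14, 0], 34],
    [[0, 0, -0.5], [-2, -16, 0], 34],
    [[0, 0, -0.5], [-2, -16, 0], 34],
    [[0, 0, -0.5], [-2, -16, 0], 34],
    [[0, 0, -0.5], [-2, -14, 0], 34],
    [[0, 0, -0.5], [-1, -12, 0], 34],
    [[0, 0, -0.5], [-1, -8, 0], 34],
    [[0, 0, 0], [0, 0, 0], 34],
  ],
)

```text
time: 18.7
position: [0.5424, 0.1478, 0.0472]
tool_rot: [3.139, -0.032, -0.005]
ft_force: [-0.0, 0.2, -5.9]
grip_width: 0.435
```

Run:
```python
from meas import *
d,Q=meas('w23'); plate(Q,lo=70,hi=100,u0=290,u1=345)
f=d["frame"].astype(int); m=(f[...,0]>f[...,2]*1.5)&(f[...,0]>110)&(Q[...,2]>28)&(Q[...,2]<45); m[230:]=0
P=Q[m]; print("bar top",len(P),cv2.minAreaRect(P[:,:2].astype(np.float32)),np.median(P[:,2]))
```

```text
t 18.7 p [0.5424 0.1478 0.0472] x [ 1.    -0.021 -0.003] y [-0.021 -1.     0.002] z [-0.003 -0.002 -1.   ] F [-0.   0.2 -5.9] g 37.8
tilt fix [ 0.13  0.18 -0.  ] yaw -1.18
plate n 1269 ang -0.09 x 27.3 82.4 ty at x=30,60,90 [np.float32(-1.24), np.float32(-1.29), np.float32(-1.34)]
bar top 4504 ((131.19097900390625, 9.90585708618164), (119.40856170654297, 10.389511108398438), 89.881103515625) 36.32487988172525
```

View pics/w23.png

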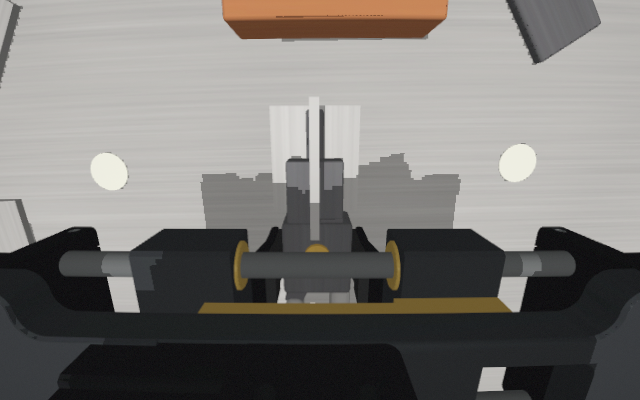

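The bar face is square to the tool: its near edge is 126 mm ahead and the bracket's far end is at 82 mm. The bar centre is 11 mm to the right.

Call:
step_arm(
  rows=[
    [[0, 0.2, 0], [2, 4, 5], 34],
    [[0, 0, 0], [4, 4, 7], 34],
    [[0, 0, 0], [6, 3, 7], 34],
    [[0, -0.1, 0], [6, 0, 6], 34],
    [[0, -0.1, 0], [6, 0, 4], 34],
    [[0, 0, 0], [4, 0, 1], 34],
    [[0, 0, 0], [0, 0, 0], 34],
  ],
)

```text
time: 19.33
position: [0.5741, 0.1263, 0.0129]
tool_rot: [3.134, -0.047, -0.005]
ft_force: [0.0, 0.2, -6.4]
grip_width: 0.434
```

```bash
cat > bar.py <<'E'
from meas import *
def bar(n,lo=44,hi=65):
    d,Q=meas(n); plate(Q,lo=lo,hi=hi,u0=290,u1=345)
    f=d["frame"].astype(int); m=(f[...,0]>f[...,2]*1.5)&(f[...,0]>110)&(Q[...,2]>31)&(Q[...,2]<45); m[230:]=0
    P=Q[m]; r=cv2.minAreaRect(P[:,:2].astype(np.float32)); print("bar top",len(P),r,np.median(P[:,2]),"near",np.percentile(P[:,0],0.5))
    c=Q[60:230,270:370];
E
python3 -c "
from bar import *
bar('w24')"
```

```text
t 19.33 p [0.5741 0.1263 0.0129] x [ 1.    -0.03  -0.003] y [-0.03  -1.     0.008] z [-0.003 -0.008 -1.   ] F [ 0.   0.2 -6.4] g 37.8
tilt fix [ 0.44  0.17 -0.  ] yaw -1.72
plate n 1269 ang 0.12 x 27.3 82.4 ty at x=30,60,90 [np.float32(-1.49), np.float32(-1.43), np.float32(-1.36)]
bar top 20063 ((108.68805694580078, -12.076663970947266), (119.68607330322266, 29.81959342956543), 89.67534637451172) 36.408133686734296 near 94.17988904966914
```

View pics/w24.png

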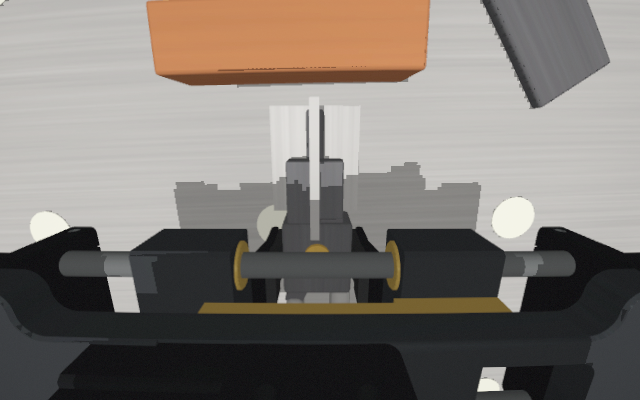

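Call:
step_arm(
  rows=[
    [[0.4, 0.1, -0.4], [0, -3, -1], 34],
    [[0, 0, 0], [0, -4, 0], 34],
    [[0, 0, 0], [0, -3, 0], 34],
    [[0, 0, 0], [0, 0, 0], 34],
  ],
)

```text
time: 19.72
position: [0.5738, 0.1376, 0.0144]
tool_rot: [-3.141, 0.035, 0.003]
ft_force: [-0.6, 1.2, -6.0]
grip_width: 0.434
```

```bash
python3 -c "
from bar import *
bar('w25')"
```

```text
t 19.72 p [0.5738 0.1376 0.0144] x [ 1.    -0.022 -0.002] y [-0.022 -1.    -0.001] z [-0.002  0.001 -1.   ] F [-0.6  1.2 -6. ] g 37.8
tilt fix [-0.04  0.11  0.  ] yaw -1.27
plate n 1270 ang -0.02 x 27.2 82.3 ty at x=30,60,90 [np.float32(-1.12), np.float32(-1.13), np.float32(-1.14)]
bar top 19567 ((109.68321228027344, -0.048130035400390625), (119.5694351196289, 29.545005798339844), 89.51104736328125) 36.42225044222818 near 95.0853370289741
```

Call:
step_arm(
  rows=[
    [[0, 0, -0.4], [4, 0, 0], 34],
    [[0, 0, 0], [3, 0, 0], 34],
    [[0, 0, 0], [1, 0, 0], 34],
    [[0, 0, 0], [0, 0, 0], 34],
  ],
)

```text
time: 20.1
position: [0.5826, 0.1383, 0.0151]
tool_rot: [-3.14, 0.02, 0.001]
ft_force: [-0.4, -0.9, -6.0]
grip_width: 0.434
```

```bash
python3 -c "
from bar import *
bar('w26')"
```

```text
t 20.1 p [0.5826 0.1383 0.0151] x [ 1.    -0.013 -0.001] y [-0.013 -1.    -0.001] z [-0.001  0.001 -1.   ] F [-0.4 -0.9 -6. ] g 37.7
tilt fix [-0.08  0.05  0.  ] yaw -0.72
plate n 1265 ang 0.14 x 27.1 82.3 ty at x=30,60,90 [np.float32(-1.14), np.float32(-1.07), np.float32(-0.99)]
bar top 19397 ((101.14594268798828, 1.8369941711425781), (30.088293075561523, 119.45674133300781), 0.0445258654654026) 36.41525852688984 near 86.43599323081087
```

View pics/w26.png

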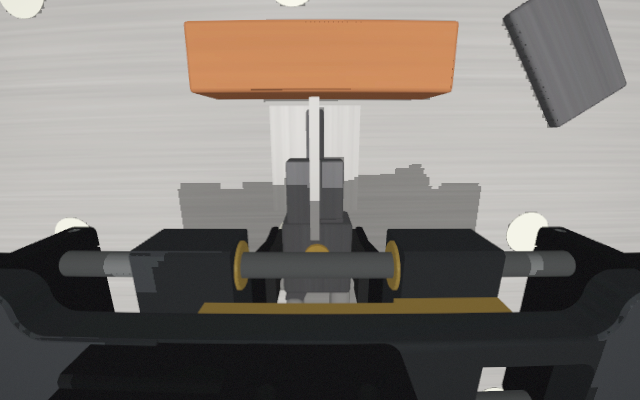

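Call:
step_arm(
  rows=[
    [[0, 0, 0], [1, 0, 1.2], 34],
    [[0, 0, 0], [1, 0, 1], 34],
    [[0, 0, 0], [0, 0, 0], 34],
  ],
)

```text
time: 20.4
position: [0.5845, 0.1379, 0.0125]
tool_rot: [-3.14, 0.021, 0.002]
ft_force: [0.6, -0.1, -6.1]
grip_width: 0.435
```

Call:
step_arm(
  rows=[
    [[0, 0, 0], [1, 0, 0], 34],
  ],
)

```text
time: 20.48
position: [0.5853, 0.1377, 0.0123]
tool_rot: [-3.141, 0.021, 0.003]
ft_force: [0.5, -0.1, -6.4]
grip_width: 0.433
```

Call:
step_arm(
  rows=[
    [[0, 0, 0], [1, 0, 0], 34],
  ],
)

```text
time: 20.57
position: [0.5863, 0.1377, 0.0122]
tool_rot: [-3.141, 0.021, 0.003]
ft_force: [0.2, -0.6, -5.7]
grip_width: 0.436
```

Call:
step_arm(
  rows=[
    [[0, 0, 0], [0.8, 0, 0], 34],
  ],
)

```text
time: 20.65
position: [0.5864, 0.1377, 0.0121]
tool_rot: [-3.141, 0.021, 0.006]
ft_force: [-2.4, 0.2, -4.6]
grip_width: 0.431
```

Call:
step_arm(
  rows=[
    [[0, 0, 0], [0.8, 0, 0], 34],
  ],
)

```text
time: 20.73
position: [0.5864, 0.1377, 0.0118]
tool_rot: [-3.141, 0.021, 0.009]
ft_force: [-2.9, 0.2, -3.9]
grip_width: 0.435
```

Call:
step_arm(
  rows=[
    [[0, 0, 0], [0.8, 0, 0], 34],
  ],
)

```text
time: 20.82
position: [0.5864, 0.1378, 0.0116]
tool_rot: [-3.141, 0.021, 0.012]
ft_force: [-2.9, 0.5, -4.1]
grip_width: 0.437
```

Call:
step_arm(
  rows=[
    [[0, 0.5, 0], [2, 0, -0.3], 34],
  ],
)

```text
time: 20.9
position: [0.5865, 0.1378, 0.0113]
tool_rot: [-3.141, 0.021, 0.005]
ft_force: [-7.5, -0.6, -3.5]
grip_width: 0.433
```

```bash
python3 -c "
from meas import *
meas('w27')"
```

```text
t 20.9 p [0.5865 0.1378 0.0113] x [ 1.    -0.013 -0.003] y [-0.013 -1.    -0.   ] z [-0.003  0.001 -1.   ] F [-7.5 -0.6 -3.5] g 37.7
tilt fix [-0.03  0.2   0.  ] yaw -0.75
```

Call:
step_arm(
  rows=[
    [[0, 0.2, 0], [2.8, 0, -0.3], 34],
    [[0, 0.1, 0], [3, 0, -0.2], 34],
  ],
)

```text
time: 21.12
position: [0.5865, 0.1378, 0.0111]
tool_rot: [-3.141, 0.02, 0.016]
ft_force: [-11.0, -1.1, 4.2]
grip_width: 0.435
```

Call:
step_arm(
  rows=[
    [[0, 0.1, 0], [3, 0, -0.2], 34],
    [[0, 0.1, 0], [3, 0, 0], 34],
    [[0, 0.1, 0], [3, 0, 0], 34],
  ],
)

```text
time: 21.37
position: [0.5866, 0.1378, 0.0113]
tool_rot: [-3.141, 0.019, 0.039]
ft_force: [-11.6, -0.7, 3.8]
grip_width: 0.435
```

```bash
python3 -c "
from bar import *
bar('w28')"
```

```text
t 21.37 p [0.5866 0.1378 0.0113] x [ 1.    -0.012 -0.025] y [-0.012 -1.    -0.   ] z [-0.025  0.001 -1.   ] F [-11.6  -0.7   3.8] g 37.9
tilt fix [-0.03  1.42  0.  ] yaw -0.7
plate n 1243 ang 0.14 x 28.4 82.4 ty at x=30,60,90 [np.float32(-1.14), np.float32(-1.07), np.float32(-0.99)]
bar top 20925 ((97.1014404296875, 1.1904754638671875), (29.989643096923828, 119.85096740722656), 0.09789638966321945) 36.41574036385576 near 82.49000566167075
```

View pics/w28.png

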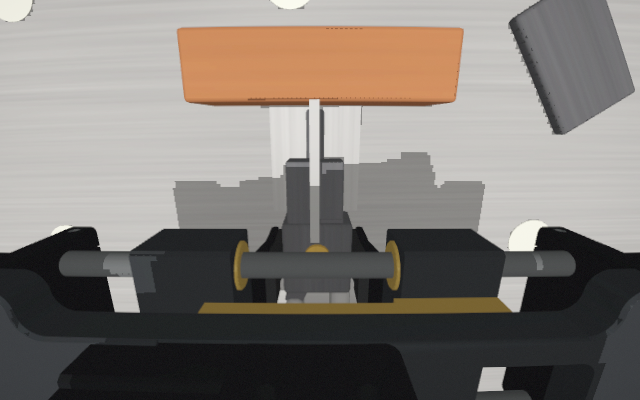

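Call:
step_arm(
  rows=[
    [[0, 0.8, 0], [0.8, 0, -0.3], 34],
    [[0, 0.6, 0], [0.6, 0, 0], 34],
  ],
)

```text
time: 21.58
position: [0.5866, 0.1377, 0.0114]
tool_rot: [-3.141, 0.02, 0.005]
ft_force: [-2.5, 1.0, -7.5]
grip_width: 0.431
```

```bash
python3 -c "
from meas import *
meas('w29')"
```

```text
t 21.58 p [0.5866 0.1377 0.0114] x [ 1.    -0.013 -0.003] y [-0.013 -1.    -0.   ] z [-0.003  0.    -1.   ] F [-2.5  1.  -7.5] g 37.5
tilt fix [-0.02  0.2   0.  ] yaw -0.72
```

Level and lightly against the bar; lower onto the table.

Call:
step_arm(
  rows=[
    [[0, 0.2, 0], [0.8, 0, 1], 34],
    [[0, 0.1, 0], [0.8, 0, 1], 34],
  ],
)

```text
time: 21.8
position: [0.5866, 0.1378, 0.0111]
tool_rot: [-3.14, 0.019, 0.002]
ft_force: [-7.2, -1.1, 6.5]
grip_width: 0.435
```

```bash
python3 -c "
from bar import *
bar('w30')"
```

```text
t 21.8 p [0.5866 0.1378 0.0111] x [ 1.    -0.012 -0.001] y [-0.012 -1.    -0.001] z [-0.001  0.001 -1.   ] F [-7.2 -1.1  6.5] g 37.9
tilt fix [-0.07  0.07  0.  ] yaw -0.7
plate n 1262 ang -0.05 x 27.6 81.9 ty at x=30,60,90 [np.float32(-1.08), np.float32(-1.11), np.float32(-1.14)]
bar top 20244 ((97.22858428955078, 1.5439682006835938), (30.26909637451172, 119.4591064453125), 0.10605226457118988) 36.421479613592126 near 82.46422272362983
```

Call:
step_arm(
  rows=[
    [[0, 0, 0], [0.5, 0, 0.3], 34],
    [[0, 0, 0], [0, 0, 0], 42],
    [[0, 0, 0], [0, 0, 0], 50],
    [[0, 0, 0], [0, 0, 0], 65],
    [[0, 0, 0], [0, 0, -0.5], 87],
    [[0, 0, 0], [0, 0, 0], 87],
    [[0, 0, 0], [0, 0, 0], 87],
    [[0, 0, 0], [0, 0, 0], 87],
    [[0, 0, 0], [0, 0, 0], 87],
    [[0, 0, 0], [0, 0, 0], 87],
    [[0, 0, 0], [0, 0, 0], 87],
    [[0, 0, 0], [0, 0, 0], 87],
  ],
)

```text
time: 22.85
position: [0.5973, 0.1387, 0.0181]
tool_rot: [-3.136, 0.02, -0.03]
ft_force: [-0.3, -0.1, 0.1]
grip_width: 0.994
```

```bash
python3 -c "
from bar import *
bar('w31')"
```

```text
t 22.85 p [0.5973 0.1387 0.0181] x [ 1.    -0.013  0.019] y [-0.013 -1.    -0.005] z [ 0.019  0.005 -1.   ] F [-0.3 -0.1  0.1] g 86.5
tilt fix [-0.31 -1.09  0.  ] yaw -0.73
plate n 938 ang 0.1 x 24.0 71.1 ty at x=30,60,90 [np.float32(-0.18), np.float32(-0.13), np.float32(-0.07)]
bar top 16638 ((86.77069091796875, 2.3608551025390625), (119.47683715820312, 29.789093017578125), 89.93234252929688) 36.41019782187708 near 71.96343664944479
```

View pics/w31.png

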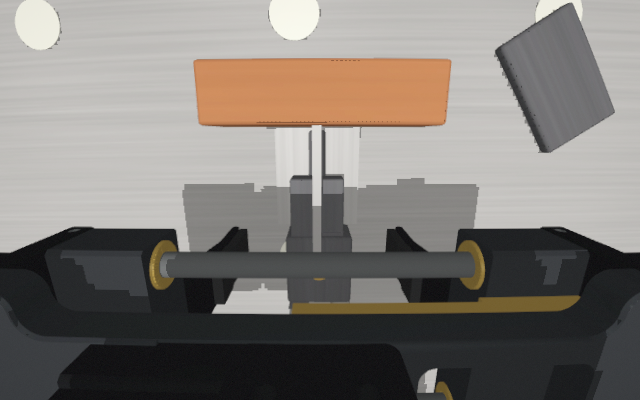

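Call:
step_arm(
  rows=[
    [[-0.3, -0.5, 0], [-3, 0, -12], 87],
    [[0, -0.5, 0], [-3, 0, -18], 87],
    [[0, 0, 0], [-15, 0, -20], 87],
    [[0, 0, 0], [-24, 0, 0], 87],
    [[0, 0, 0], [-24, 0, 0], 87],
    [[0, 0, 0], [-22, 0, 0], 87],
    [[0, 0, 0], [0, 0, 0], 87],
  ],
)

```text
time: 23.48
position: [0.5026, 0.1387, 0.0687]
tool_rot: [3.139, -0.023, -0.001]
ft_force: [-0.4, -0.3, -0.8]
grip_width: 0.996
```

```bash
python3 -c "
from bar import *
bar('w32')"
```

```text
t 23.48 p [0.5026 0.1387 0.0687] x [ 1.    -0.014 -0.001] y [-0.014 -1.     0.002] z [-0.001 -0.002 -1.   ] F [-0.4 -0.3 -0.8] g 86.7
tilt fix [ 0.14  0.04 -0.  ] yaw -0.82
plate n 480 ang -0.17 x 105.6 138.5 ty at x=30,60,90 [np.float32(-1.05), np.float32(-1.14), np.float32(-1.23)]
bar top 1 ((86.69060516357422, -6.103668212890625), (0.0, 0.0), 0.0) 31.11972158080882 near 86.69060219333495
```

View pics/w32.png

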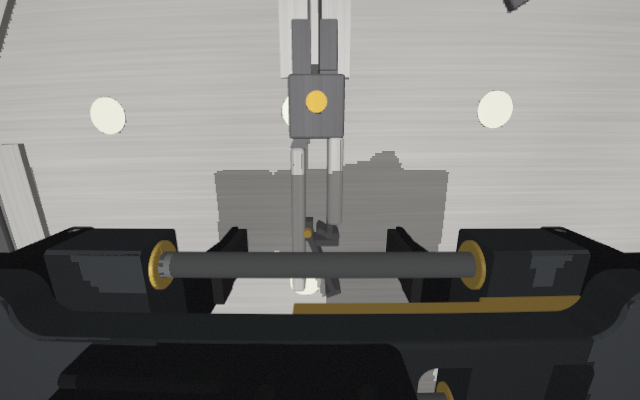

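Run:
```python
from h import *
d=dict(np.load('w32.npz')); Q=rel(d)
for p in [(316,101),(308,233),(298,282),(298,289),(333,290),(338,230)]: print(p,Q[p[1],p[0]].round(1))
for row in (160,180,200,220,240,280,284,288,292,296):
    r=Q[row,270:360]; i=np.nonzero((r[:,2]>15)&(r[:,2]<32))[0]
    seg=np.split(i,np.nonzero(np.diff(i)>1)[0]+1)
    print(row,[(r[q[0]].round(1).tolist(),r[q[-1]].round(1).tolist()) for q in seg if len(q)>2])
```

```text
(316, 101) [85.3 -0.1 28.3]
(308, 233) [-8.2 -6.2 27.4]
(298, 282) [-49.8 -14.5  27.1]
(298, 289) [-56.9 -14.8  25.7]
(333, 290) [-58.4  13.4  25. ]
(338, 230) [-16.2  18.5   0.4]
160 [([45.8, -17.9, 24.0], [45.8, -8.7, 23.9]), ([45.5, 7.8, 21.3], [45.9, 18.3, 24.9])]
180 [([31.5, -18.2, 24.6], [31.6, -8.8, 25.2]), ([31.1, 7.8, 22.4], [31.3, 18.7, 23.7])]
200 [([16.3, -18.7, 23.6], [16.6, -9.0, 24.5]), ([16.3, 7.9, 23.6], [16.7, 18.1, 25.3])]
220 [([1.4, -18.1, 25.6], [-1.5, -3.3, 17.1]), ([0.9, 8.0, 24.2], [1.2, 18.5, 25.2])]
240 [([-14.7, -18.6, 25.3], [-15.3, 16.6, 24.1])]
280 [([-49.0, -18.6, 25.4], [-50.4, -10.0, 23.0]), ([-49.1, 6.9, 25.2], [-53.3, 12.9, 18.2])]
284 [([-52.7, -18.7, 25.2], [-52.9, -9.9, 24.9]), ([-52.9, 7.7, 24.9], [-57.0, 17.9, 18.3])]
288 [([-56.2, -18.8, 25.5], [-57.1, -10.0, 24.0]), ([-61.0, 7.2, 17.9], [-58.8, 18.5, 21.5])]
292 [([-61.6, 7.0, 22.9], [-59.6, 19.0, 26.0])]
296 [([-63.4, 8.6, 25.8], [-63.4, 10.2, 25.7])]
```

The lever tab (333,290) and handle tail (298,289) are visible, and the span over both is about 32 mm. Moving back over them.

Call:
step_arm(
  rows=[
    [[0, 0, 0], [-15, -1, 0], 87],
    [[0, 0, 0], [-18, -1, 0], 87],
    [[0, 0, 0], [-13, -0.7, 8], 87],
    [[0, 0, 0], [0, 0, 10], 87],
    [[0, 0, 0], [0, 0, 0], 87],
  ],
)

```text
time: 23.95
position: [0.4631, 0.1427, 0.0522]
tool_rot: [3.141, -0.025, 0.016]
ft_force: [-0.9, -0.0, 0.1]
grip_width: 1.0
```

```bash
cat > lev.py <<'E'
from meas import *
def lev(n):
    d,Q=meas(n)
    f=d["frame"].astype(int); m=(f[...,0]>150)&(f[...,1]>90)&(f[...,2]<90)&(Q[...,2]>22)&(Q[...,2]<35); m[250:]=0
    m[:,:260]=0; m[:,380:]=0
    nb,lab,stt,cen=cv2.connectedComponentsWithStats(m.astype(np.uint8))
    for i in range(1,nb):
        if stt[i,4]>15: P=Q[lab==i]; print("brass",cen[i].round(0),stt[i,4],P.mean(0).round(1))
    for row in list(range(60,245,20))+list(range(280,304,4)):
        r=Q[row,240:400]; i=np.nonzero((r[:,2]>15)&(r[:,2]<32))[0]
        seg=np.split(i,np.nonzero(np.diff(i)>1)[0]+1)
        print(row,[(r[q[0]].round(1).tolist(),r[q[-1]].round(1).tolist()) for q in seg if len(q)>2])
E
python3 -c "
from lev import *
lev('w33')"
```

```text
t 23.95 p [0.4631 0.1427 0.0522] x [ 1.    -0.016  0.01 ] y [-0.016 -1.    -0.   ] z [ 0.01 -0.   -1.  ] F [-0.9 -0.   0.1] g 87.0
tilt fix [-0.  -0.6  0. ] yaw -0.89
brass [320.  38.] 33 [121.1   2.   29. ]
60 [([110.3, -15.9, 25.4], [110.0, 2.1, 26.6]), ([109.7, 3.3, 27.8], [110.4, 22.0, 25.1])]
80 [([99.3, -14.4, 23.8], [99.8, -3.4, 20.6]), ([100.1, 11.1, 18.4], [99.1, 21.8, 24.5])]
100 [([87.5, -15.3, 23.9], [87.7, -5.4, 21.5]), ([87.9, 11.1, 20.2], [87.4, 21.3, 25.4])]
120 [([75.5, -14.9, 23.8], [75.5, -5.4, 22.7]), ([75.4, 11.7, 24.2], [75.4, 21.7, 25.0])]
140 [([63.1, -15.1, 24.2], [63.0, -5.6, 22.0]), ([63.0, 11.2, 24.2], [63.1, 14.2, 26.7]), ([63.1, 15.5, 27.1], [63.1, 21.4, 25.2])]
160 [([50.2, -15.4, 23.9], [50.1, -5.6, 23.3]), ([49.4, 11.2, 16.6], [50.2, 21.9, 23.8])]
180 [([36.7, -15.8, 22.5], [36.4, -3.1, 20.7]), ([36.6, -1.7, 21.9], [36.4, -0.4, 20.8]), ([35.6, 4.4, 16.4], [35.8, 5.8, 17.5]), ([36.3, 11.1, 20.4], [36.7, 15.0, 22.8])]
200 [([23.6, -15.2, 25.1], [23.0, -5.9, 23.1]), ([23.8, -2.4, 26.3], [23.4, 19.8, 24.5])]
220 [([8.8, -15.7, 23.3], [8.7, -6.0, 23.0]), ([9.4, 3.0, 25.2], [8.1, 8.6, 21.4])]
240 [([-6.1, -16.0, 23.2], [-5.7, -6.1, 24.1]), ([-5.1, 9.3, 25.6], [-6.8, 14.5, 21.6])]
280 []
284 []
288 []
292 []
296 []
300 []
```

View pics/w33.png

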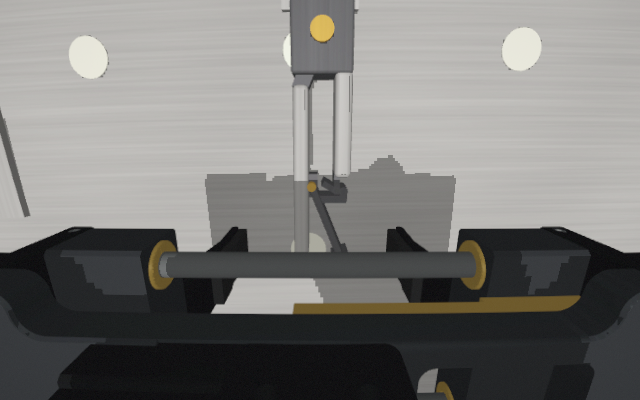

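Call:
step_arm(
  rows=[
    [[0, -0.6, 0], [-4, 0, 5], 87],
    [[0, -0.2, 0], [-2, 0, 10], 87],
    [[0, -0.2, 0], [-2, 0, 10], 87],
    [[0, 0, 0], [-1, 0, 5], 87],
    [[0, 0, 0], [0, 0, 0], 87],
  ],
)

```text
time: 24.42
position: [0.4582, 0.142, 0.0202]
tool_rot: [3.14, -0.029, -0.008]
ft_force: [0.3, 0.6, 0.2]
grip_width: 0.998
```

```bash
python3 -c "
from lev import *
lev('w34')"
```

```text
t 24.42 p [0.4582 0.142  0.0202] x [ 1.    -0.019 -0.005] y [-0.019 -1.     0.001] z [-0.005 -0.001 -1.   ] F [0.3 0.6 0.2] g 86.9
tilt fix [ 0.08  0.28 -0.  ] yaw -1.07
brass [310. 187.] 18 [39.6 -3.6 27.3]
60 [([103.6, -15.3, 22.0], [104.2, -4.9, 18.6]), ([104.6, 10.1, 17.0], [103.4, 21.2, 22.9])]
80 [([93.8, -16.3, 24.6], [94.4, -6.5, 19.8]), ([94.5, 10.0, 19.5], [93.7, 20.7, 25.1])]
100 [([84.2, -16.1, 24.8], [84.3, -6.5, 23.3]), ([84.5, 10.1, 21.4], [84.2, 20.4, 25.2])]
120 [([74.5, -16.6, 22.0], [74.4, -6.6, 24.0]), ([74.4, 10.2, 22.0], [74.4, 20.9, 24.7])]
140 [([64.2, -16.2, 23.6], [64.2, -6.7, 23.1]), ([63.9, 10.1, 17.7], [64.3, 20.6, 25.3])]
160 [([53.7, -16.5, 24.0], [54.0, -9.3, 26.9]), ([53.9, -8.3, 26.3], [52.9, -6.6, 17.3]), ([53.0, 10.2, 18.6], [53.7, 21.1, 24.0])]
180 [([43.0, -16.1, 25.2], [42.2, -1.0, 20.9]), ([42.0, 10.3, 20.3], [42.5, 13.9, 23.0])]
200 [([31.7, -16.5, 24.8], [32.1, -10.8, 26.5]), ([32.0, -9.8, 26.2], [31.4, 19.1, 24.0])]
220 [([19.6, -16.4, 23.9], [19.0, -6.8, 22.1]), ([19.9, 0.1, 24.8], [20.1, 1.3, 25.2]), ([20.4, 2.4, 26.1], [17.5, 6.1, 17.9])]
240 [([8.8, -43.7, 27.2], [4.0, -44.0, 15.9]), ([7.3, -16.7, 23.7], [7.1, -6.9, 23.3]), ([7.7, 4.7, 24.7], [5.5, 10.9, 19.7]), ([4.2, 43.5, 16.8], [10.0, 45.8, 30.6])]
280 [([-18.1, 10.9, 25.1], [-18.0, 12.1, 25.4])]
284 []
288 []
292 []
296 []
300 []
```

View pics/w34.png

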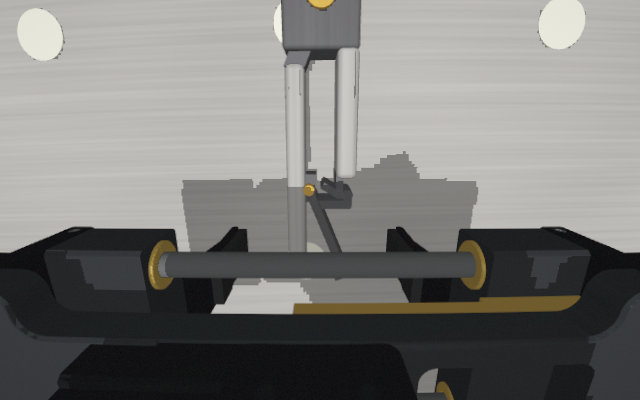

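Call:
step_arm(
  rows=[
    [[0, 0.3, 0], [0, -1, 4], 80],
    [[0, 0, 0], [-1, 0, 4], 70],
    [[0, 0, 0], [0, 0, 0], 60],
    [[0, 0, 0], [0, 0, 0], 50],
    [[0, 0, 0], [0, 0, 0], 45],
    [[0, 0, 0], [0, 0, 0], 40],
    [[0, 0, 0], [0, 0, 0], 38],
  ],
  grip_force=12,
)

```text
time: 25.05
position: [0.4581, 0.1434, 0.0124]
tool_rot: [3.141, -0.029, 0.004]
ft_force: [0.2, 0.1, 0.2]
grip_width: 0.555
```

```bash
python3 -c "
from lev import *
lev('w35')"
```

```text
t 25.05 p [0.4581 0.1434 0.0124] x [ 1.    -0.019  0.003] y [-0.019 -1.     0.001] z [ 0.003 -0.001 -1.   ] F [0.2 0.1 0.2] g 48.3
tilt fix [ 0.04 -0.15  0.  ] yaw -1.06
brass [311. 193.] 54 [37.8 -2.9 27.4]
60 [([101.9, -14.6, 22.4], [102.8, -4.2, 18.0]), ([102.7, 11.5, 18.4], [101.6, 22.4, 23.8])]
80 [([92.4, -14.4, 26.0], [92.8, -5.1, 23.3]), ([93.4, 11.6, 19.5], [92.4, 17.2, 26.0]), ([92.3, 18.1, 26.5], [92.5, 22.1, 25.1])]
100 [([83.6, -14.9, 23.6], [83.6, -5.2, 23.7]), ([84.2, 11.4, 16.8], [83.5, 22.0, 24.8])]
120 [([74.2, -14.6, 23.9], [74.2, -5.2, 24.3]), ([74.3, 11.6, 17.4], [74.2, 22.4, 23.9])]
140 [([64.5, -14.9, 23.5], [64.2, -5.1, 16.4]), ([64.2, 11.7, 18.5], [64.5, 22.2, 24.4])]
160 [([54.6, -14.5, 25.2], [53.8, -5.1, 17.7]), ([54.2, 11.6, 21.7], [54.6, 22.0, 25.0])]
180 [([44.0, -15.0, 23.5], [43.7, 0.7, 22.1]), ([42.6, 11.7, 15.8], [44.0, 19.5, 23.5])]
200 [([33.3, -15.2, 23.7], [33.6, 20.7, 25.1])]
220 [([22.5, -14.9, 24.7], [21.5, -5.3, 21.8]), ([22.6, 0.7, 25.0], [20.7, 6.3, 19.6])]
240 [([11.8, -32.8, 26.9], [7.2, -24.3, 15.7]), ([10.2, -15.4, 22.9], [10.0, -5.4, 22.5]), ([11.1, 5.0, 25.2], [9.2, 10.9, 20.6]), ([7.0, 24.1, 15.5], [11.6, 32.7, 26.5])]
280 [([-15.1, 11.2, 22.3], [-13.4, 22.9, 25.4])]
284 [([-15.7, 11.5, 25.6], [-15.4, 18.9, 26.2])]
288 []
292 []
296 []
300 []
```

View pics/w35.png

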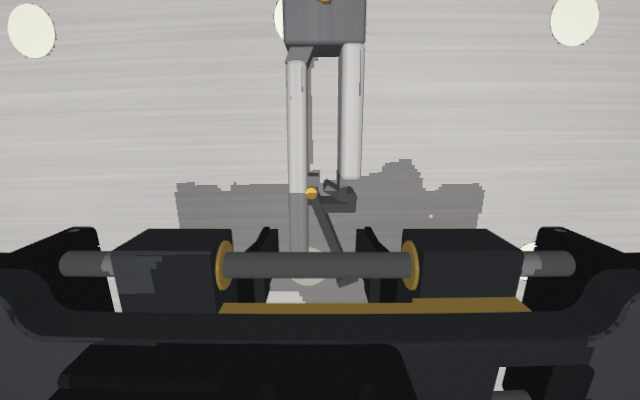

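Call:
step_arm(
  rows=[
    [[0, 0, 0], [0, 0.5, 0], 44],
    [[0, 0, 0], [0, 0, 0], 40],
    [[0, 0, 0], [0, 0, 0], 36],
    [[0, 0, 0], [0, -0.5, 0], 33],
    [[0, 0, 0], [0, -1.5, 0], 30],
  ],
)

```text
time: 25.52
position: [0.4584, 0.1446, 0.0129]
tool_rot: [3.141, -0.03, 0.005]
ft_force: [-0.9, -1.3, -0.3]
grip_width: 0.382
```

```bash
python3 -c "
from lev import *
lev('w36')"
```

```text
t 25.52 p [0.4584 0.1446 0.0129] x [ 1.    -0.019  0.003] y [-0.019 -1.     0.   ] z [ 0.003 -0.001 -1.   ] F [-0.9 -1.3 -0.3] g 33.2
tilt fix [ 0.03 -0.18  0.  ] yaw -1.09
brass [326.   1.] 22 [124.9   4.   28.6]
60 [([101.8, -14.5, 23.5], [103.5, -3.3, 15.4]), ([102.5, 11.9, 20.0], [101.4, 22.3, 25.1])]
80 [([92.7, -14.6, 24.5], [93.5, -4.7, 19.3]), ([93.8, 11.8, 17.1], [92.5, 22.1, 25.7])]
100 [([83.7, -15.0, 23.1], [84.3, -4.9, 16.8]), ([83.9, 11.7, 20.7], [83.4, 21.8, 26.5])]
120 [([74.2, -14.6, 24.1], [74.2, -5.3, 23.6]), ([74.3, 11.5, 19.2], [74.2, 21.9, 24.8])]
140 [([64.5, -14.9, 23.8], [64.6, -8.7, 26.8]), ([64.6, -7.7, 26.2], [64.5, -5.3, 24.2]), ([64.1, 11.5, 15.0], [64.5, 13.6, 26.1]), ([64.5, 14.6, 25.8], [64.5, 21.7, 25.4])]
160 [([54.5, -15.1, 24.8], [54.2, -5.5, 21.6]), ([53.9, 11.3, 19.3], [54.5, 21.5, 25.2])]
180 [([44.0, -15.5, 24.0], [43.8, 0.2, 22.6]), ([42.6, 11.2, 16.3], [44.2, 20.4, 24.9])]
200 [([33.3, -15.8, 24.0], [31.1, 1.3, 15.6]), ([32.7, 10.4, 22.2], [33.3, 20.3, 24.3])]
220 [([21.6, -16.3, 22.5], [21.8, -6.4, 23.2]), ([22.3, -0.4, 24.8], [20.6, 5.2, 19.7])]
240 [([11.5, -25.4, 26.5], [10.5, -6.5, 24.2]), ([11.1, 4.0, 25.6], [7.8, 10.0, 17.9]), ([7.7, 16.3, 17.6], [11.0, 25.3, 25.6])]
280 [([-15.3, 9.5, 22.5], [-13.7, 17.8, 25.3])]
284 [([-15.5, 9.8, 26.5], [-15.3, 17.2, 26.8])]
288 []
292 []
296 []
300 []
```

Call:
step_arm(
  rows=[
    [[0, 0, 0], [0, -1, 0], 30],
    [[0, 0, 0], [0, -1.5, 0], 27],
    [[0, 0, 0], [0, -1.5, 0], 24],
    [[0, 0, 0], [0, -1.5, 0], 22],
    [[0, 0, 0], [0, -1.5, 0], 20],
  ],
)

```text
time: 25.98
position: [0.4583, 0.1525, 0.0128]
tool_rot: [3.141, -0.031, 0.004]
ft_force: [-2.2, 0.9, 0.8]
grip_width: 0.25
```

```bash
python3 -c "
from lev import *
lev('w37')"
```

```text
t 25.98 p [0.4583 0.1525 0.0128] x [ 1.    -0.02   0.003] y [-0.02 -1.    0.  ] z [ 0.003 -0.    -1.   ] F [-2.2  0.9  0.8] g 21.7
tilt fix [ 0.01 -0.15  0.  ] yaw -1.12
brass [351.   4.] 38 [123.5  15.3  28.8]
60 [([102.0, -4.1, 22.6], [103.5, 10.3, 15.6]), ([103.4, 29.7, 16.1], [101.1, 38.3, 27.0])]
80 [([92.8, -5.0, 24.0], [92.7, 4.5, 24.1]), ([94.2, 31.8, 15.3], [92.4, 38.9, 26.7])]
100 [([83.6, -5.6, 23.6], [83.6, 4.1, 24.3]), ([84.4, 34.2, 16.2], [83.4, 39.4, 27.0])]
120 [([74.2, -6.2, 23.7], [74.2, 3.2, 24.0]), ([74.4, 36.5, 15.6], [74.2, 40.1, 26.8])]
140 [([64.5, -6.8, 25.1], [64.5, 2.7, 25.0]), ([64.2, 39.0, 16.5], [64.5, 41.4, 24.8])]
160 [([54.5, -7.5, 24.4], [54.4, 2.3, 23.6]), ([53.5, 41.5, 15.6], [54.6, 41.8, 25.7])]
180 [([44.3, -7.6, 25.4], [43.8, 7.6, 22.6]), ([42.5, 44.5, 15.7], [43.2, 44.3, 19.8])]
200 [([33.5, -8.3, 24.8], [34.3, 1.2, 27.9]), ([34.3, 2.2, 27.9], [32.5, 7.2, 21.1])]
220 [([22.8, -8.9, 26.0], [22.1, 0.2, 24.1]), ([22.3, 2.9, 24.7], [22.5, 7.1, 25.3]), ([21.7, 10.5, 22.9], [21.9, 24.1, 23.6])]
240 [([11.7, -19.9, 27.0], [9.5, -11.1, 21.7]), ([9.9, -9.9, 22.6], [10.7, -0.4, 24.6]), ([10.7, 4.0, 24.7], [10.7, 8.4, 24.7]), ([9.8, 10.8, 22.5], [11.0, 19.9, 25.4])]
280 [([-13.7, -9.6, 25.0], [-14.3, -2.7, 24.0]), ([-18.2, 3.8, 17.4], [-17.6, 12.7, 18.5])]
284 [([-18.2, 3.7, 22.0], [-18.0, 12.4, 22.4])]
288 [([-18.5, 3.6, 25.7], [-18.6, 11.6, 25.6])]
292 [([-21.2, 3.6, 25.5], [-21.4, 10.5, 25.3])]
296 []
300 []
```

View pics/w37.png

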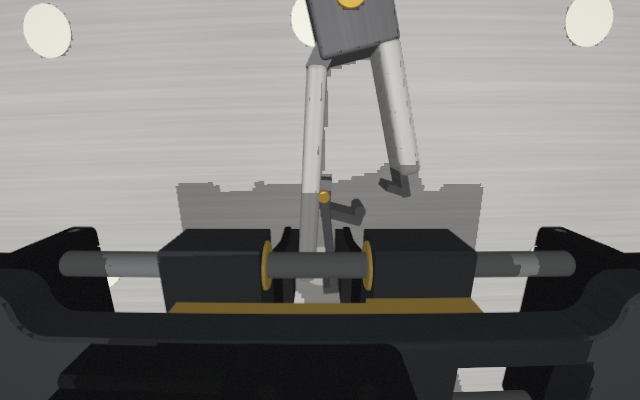

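It sprang open, and the hook is well clear of the catch at (395,185). The tool body swung slightly instead of the gripped handle. I'll open the fingers gently, lift, and check the bracket.

Call:
step_arm(
  rows=[
    [[0, 0, 0], [0, 0, 0], 26],
    [[0, 0, 0], [0, 0, 0], 32],
    [[0, 0, 0], [0, 0, 0], 40],
    [[0, 0, 0], [0, 0, 0], 50],
    [[0, 0, 0], [0, 0, 0], 60],
    [[0, 0, 0], [0, 0, 0], 60],
    [[0, 0, 0], [0, 0, 0], 60],
    [[0, 0, 0], [0, 0, 0], 60],
    [[0, 0, 0], [0, 0, 0], 60],
  ],
)

```text
time: 26.78
position: [0.4589, 0.1531, 0.0129]
tool_rot: [3.141, -0.029, 0.006]
ft_force: [-0.6, -0.3, -1.0]
grip_width: 0.68
```

Call:
step_arm(
  rows=[
    [[0, 0, 0], [0, 0, -15], 60],
    [[0, 0, 0], [0, 0, -25], 60],
    [[0, 0, 0], [0, 0, -30], 60],
    [[0, 0, 0], [0, 0, -30], 60],
    [[0, 0, 0], [5, 0, -30], 60],
    [[0, 0, 0], [10, 0, -20], 60],
    [[0, 0, 0], [0, 0, 0], 60],
  ],
)

```text
time: 27.37
position: [0.471, 0.1516, 0.1673]
tool_rot: [3.137, -0.029, -0.003]
ft_force: [1.1, -0.7, -0.1]
grip_width: 0.692
```

```bash
python3 -c "
from bar import *
bar('w38')"
```

```text
t 27.37 p [0.471  0.1516 0.1673] x [ 1.    -0.019 -0.002] y [-0.019 -1.     0.004] z [-0.002 -0.004 -1.   ] F [ 1.1 -0.7 -0.1] g 60.2
tilt fix [ 0.23  0.12 -0.  ] yaw -1.07
plate n 250 ang -2.16 x 137.6 176.8 ty at x=30,60,90 [np.float32(13.11), np.float32(11.98), np.float32(10.85)]
  return _methods._mean(a, axis=axis, dtype=dtype,
  ret = ret.dtype.type(ret / rcount)
Traceback (most recent call last):
  File "bar.py", line 5, in bar
    P=Q[m]; r=cv2.minAreaRect(P[:,:2].astype(np.float32)); print("bar top",len(P),r,np.median(P[:,2]),"near",np.percentile(P[:,0],0.5))
                                                                                                             ~~~~~~~~~~~~~^^^^^^^^^^^^
IndexError: index -1 is out of bounds for axis 0 with size 0
```

View pics/w38.png

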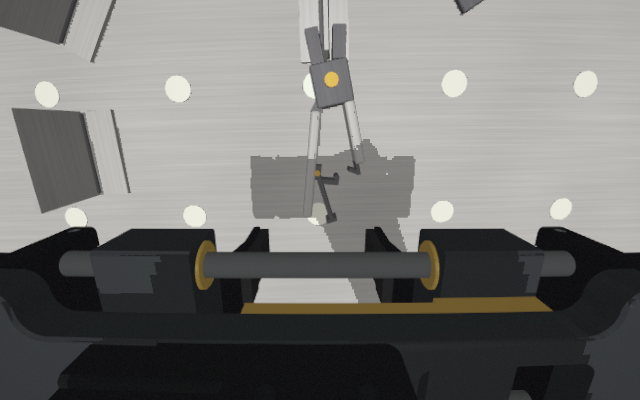

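The pliers are open. Moving forward at height to check the bracket against the bar.

Call:
step_arm(
  rows=[
    [[0, 0, 0], [15, 0, -10], 60],
    [[0, 0, 0], [25, 0, -10], 60],
    [[0, 0, 0], [25, 0, 0], 60],
    [[0, 0, 0], [25, 0, 0], 60],
    [[0, 0, 0], [0, 0, 0], 60],
    [[0, 0, 0], [0, 0, 0], 60],
  ],
)

```text
time: 27.92
position: [0.5561, 0.1494, 0.1768]
tool_rot: [3.133, -0.025, -0.029]
ft_force: [-1.2, -0.3, 0.2]
grip_width: 0.691
```

Run:
```python
from meas import *
d,Q=meas('w39')
B=Q[0:230,280:380].reshape(-1,3); T=B[(B[:,2]>44)&(B[:,2]<56)]; print("plate",len(T),cv2.minAreaRect(T[:,:2].astype(np.float32)))
f=d["frame"].astype(int); m=(f[...,0]>f[...,2]*1.5)&(f[...,0]>110)&(Q[...,2]>31)&(Q[...,2]<45); m[140:]=0
P=Q[m]; print("bar",len(P),cv2.minAreaRect(P[:,:2].astype(np.float32)))
cv2.imwrite('pics/w39z.png',cv2.resize(d['frame'][20:220,220:420,::-1],None,fx=3,fy=3,interpolation=cv2.INTER_CUBIC))
```

```text
t 27.92 p [0.5561 0.1494 0.1768] x [ 1.    -0.016 -0.018] y [-0.016 -1.     0.009] z [-0.019 -0.009 -1.   ] F [-1.2 -0.3  0.2] g 60.1
tilt fix [ 0.51  1.05 -0.  ] yaw -0.93
plate 276 ((82.64839935302734, 7.376701354980469), (4.0328288078308105, 59.01533126831055), 88.26052856445312)
bar 4011 ((127.69611358642578, 12.083290100097656), (119.02161407470703, 29.63568687438965), 89.69564819335938)
```

View pics/w39z.png

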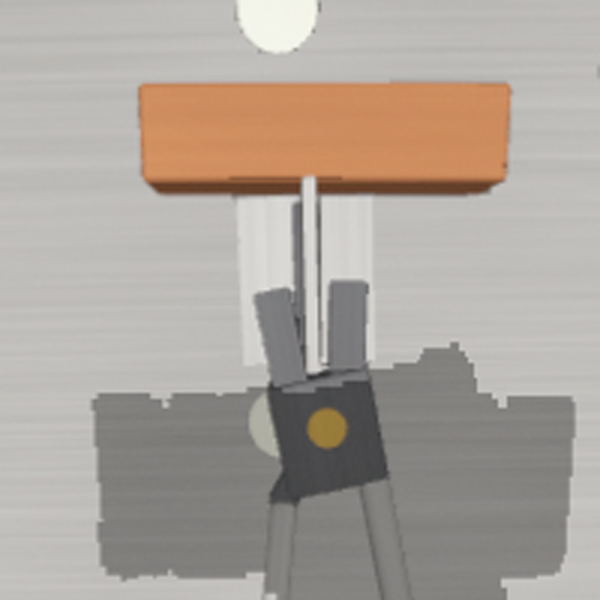

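Run:
```python
from meas import *
d=optics.get_image("top"); cv2.imwrite('pics/tend.png',d['frame'][:,:,::-1])
d=dict(np.load('w39.npz')); Q=rel(d)
for p in [(320,150),(318,170),(335,160),(345,170),(312,125),(335,125)]: print(p,Q[p[1],p[0]].round(1))
st()
from bench import order
print(order.close_job())
```

```text
(320, 150) [44.8  5.3 26.1]
(318, 170) [23.2  3.1 26.9]
(335, 160) [33.8 21.7 25.1]
(345, 170) [22.9 32.9 25.9]
(312, 125) [70.8 -3.1 23.8]
(335, 125) [70.8 21.2 24.8]
t 28.02 p [0.5553 0.1497 0.1771] x [ 1.    -0.015 -0.018] y [-0.015 -1.     0.008] z [-0.019 -0.008 -1.   ] F [-0.4 -0.5  0.2] g 60.4
the job is handed in; nothing more can be done
None
```

View pics/tend.png

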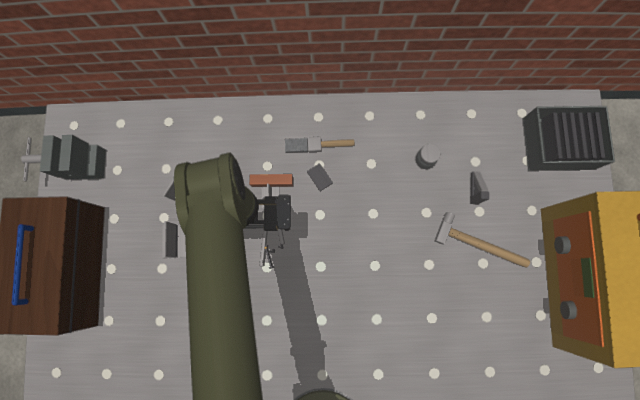

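I locked the pliers on the hot bracket, pressed it to the chill bar and set it down there. I then sprang the pliers open with the release lever and handed the job in at 28 s; no verdict was reported.

- **Carry:** The handles closed to 34.6 mm and stayed at about 37 mm when let go. I then gripped the pliers by the head and lifted the bracket about 39 mm.
- **Press:** The wrist force against the bar held at about 11–12 N for roughly 0.4 s. About 7 N of wrist force was still on it as I set it down.
- **Release:** After I let go of the head, the pliers stayed locked. Pinching the lever to about 22 mm, with the grip set to 12 N, let them spring open.

Last checks in the wrist image, before handing in:

- **Bracket:** Its centre is 45 mm from the bar's centre, so its far end is flush with the face. It is about 5 mm off the middle and about 1.5° off square.
- **Pliers:** They lie flat and open, with their top at about 26 mm. Both jaws look clear of the plate.
- **Bystanders:** The offcut, brush, hammer, jar and magnet look unmoved in the top view. The arm covers part of tee_a and tee_b is only partly in view, so I could not check those two.

Four things did not go quite as planned:

- **Pliers swung:** When the lever let go, the pliers swung about 12° because I still held the handle.
- **Fingertips on the table:** They touched it once, at about 16 N.
- **Tilt while pressing:** The tool tilted 1–2°; I levelled it before setting the bracket down.
- **Forward drift:** The arm drifted about 11 mm forward when I let go of the head. The fingers were open and I saw no contact with the bracket.

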